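# Free the bench pin from its left-hand clamp

## Task

The hexagonal hand nut of the jeweller's bench-pin clamp has a left-hand thread: loosen it by turning it clockwise (seen from above) until the line engraved on its top points at the line engraved on the clamp's bridge, not running it on well past, and let go of it there. Then draw the wooden bench pin straight out of the clamp and lay it, not dropping it, flat in the middle of the plywood tray, with the nut still on its line. The light clamp only stands on the bench: follow the nut's climb and wobble gently so that the clamp is never shoved along, lifted or leaned on, do not tear at the pin, and leave the other things where they are.

Things in the scene. Friction and masses are not known exactly. Their poses are not given: they have to be found in the camera images.
- clamp: Grey-painted metal bench-pin clamp, 1.6 kg, standing loose on its rubber sole, which slips at about 10 N sideways; placed and turned differently each time. Origin on the bench under the nut's axis; the pin comes out along its -x; z up. A bridge (x=-50 to +24, y=-40 to +40, underside 52, top 62 mm above the bench) crosses over the pin and carries the nut.
- channel (a point): Mouth of the clamp's channel, in which the pin lies: the middle of the front edge of its floor, 20 mm above the bench, at clamp x=-75 mm. The floor runs from there to clamp x=+45 mm; side rails 12 mm high, 53 mm apart, run from clamp x=-60 to +40 mm, with a back stop at +28 mm. Axes as the clamp's.
- index (a point): Engraved index line on top of the bridge, 17 mm long, 4 mm wide, running along the clamp's x at y=0; this point is the line's end by the nut, at clamp x=-34 mm, 62 mm above the bench.
- knob_grip (a point): Centre, half-way up, of the steel hexagonal hand nut: 46 mm across flats, 28 mm high, to be gripped across two flats from above; its underside starts about 10 mm above the bridge. x axis along the engraved line on its top, towards the middle of a flat (flats face 0, 60, 120.. degrees from it). Left-hand thread: clockwise loosens and it climbs. It drags (0.15 N m) and stays where left.
- mark (a point): Outer end of the line engraved on the nut's top (20 mm long, 4 mm wide), 22 mm from the nut's centre. It starts 2.1 to 2.6 rad short of the index line (clockwise turn still to do) and is lined up when it lies at clamp y=0 on the -x side. The hard stop is 0.75 rad beyond.
- screw_tip (a point): Middle of the lower end of the 12 mm screw that is one with the nut (hidden in the pin's hole). The coarse thread climbs about 6 mm for each radian of clockwise turn. The nut sits off the screw's axis, so its centre also wanders sideways by about 6 mm per radian: the hand must follow by feel. It starts about 10 mm deep in the pin's hole and stands about 4 mm clear above the pin when the nut is on its line.
- pin_grip (a point): Where to grip the bench pin, a wooden slab 160x50x14 mm (0.12 kg) with a notched free end, in the clamp's channel with 1.5 mm play each side. This point is at half thickness on its centre line, 93 mm from the centre of its 16 mm screw hole, 49 mm from the notched end, 111 mm from the other; bench 20 mm below its underside. x axis along the slab from notch to hole, z up.
- pin_mid (a point): Point of the same slab at half thickness on its centre line, 35 mm from the grip point towards the hole, near its centre of mass. Drawn level along the channel by about 100 mm the slab is clear of the clamp and can be lifted.
- tray_in (a point): Centre of the inner floor of the fixed open plywood tray, 6 mm above the bench; inside 208 mm (x) by 118 mm (y), wall tops 22 mm above the bench, walls 6 mm thick. It stands left or right of the clamp, sides along the world axes.
- block: Fixed steel bench block 100x100 mm, 30 mm high on a rubber pad of 120x120 mm, on the other side from the tray; origin on the bench under its centre.
- blank: Bystander: wax ring blank, 28 mm across, 9 mm high, lying flat beside the clamp; origin under its middle, or near it, on the bench.
- wax: Bystander: small wax block 50x30x16 mm lying beside the clamp; origin under its middle, or near it, on the bench.
- burjar: Bystander: glass jar with white lid, 48 mm across, 50 mm high; origin under its middle, or near it, on the bench.
- hammer: Bystander: small hammer lying on the bench, about 250 mm long; origin under its middle, or near it, on the bench.
- handpiece: Bystander: aluminium rotary handpiece 130 mm long lying on the bench; origin under its middle, or near it, on the bench.
- punch: Bystander: upright steel punch, 44 mm across the foot, 50 mm high; origin under its middle, or near it, on the bench.
Mind the look-alikes: they are no part of the job. What is shaped like the part that bears pin_grip but green or yellow is not meant.

How it is judged:
By the outcome, as a careful person would: the job done as asked, in the order asked, and still so for the second after the job is handed in, with the robot touching nothing.
It also fails if it takes over 72 s, if anything falls off the work surface, if the arm or the gripper's body presses on something with over 40 N, if the wrist force passes 120 N, or if a joint passes its speed limit or range.

## Robot

A 6-joint arm with a two-finger parallel gripper is mounted at the origin on the work surface. World frame = base frame: x ahead of the robot, y to its left, z up, the work surface at z = 0. Lengths are in m, angles in rad, forces in N, time in s.
With the tool pointing down it reaches from about 0.25 to 0.725 m from the base axis. Payload 9.7 kg.
Tool frame: the origin (TCP) lies at the very end of the fingers, on their centre line; the grasp point (between the pads) lies 19 mm behind it (env.hold_point_z is the distance from the TCP to the grasp point, in m); z points along the fingers, x is the direction in which the jaws open and shut, and the axes are right-handed (so a half turn about z gives the same grasp; the last joint's range is limited). The gripper opens to 85 mm and grips with 20 to 120 N. Pads are 22 mm wide; open, the fingers measure 114 mm over their backs; the gripper's body (76 mm by 85 mm) begins 54 mm behind the grasp point. The pads swing forward as they close: fully open they stand 13 mm farther back than shut.
Start: joints at [1.319, 0.087, 0.176, 1.66, 0, 1.571], TCP at [0.137, 0.533, 0.201] pointing down, gripper open.
Joint ranges: [-3.13, 3.13], [-0.85, 1.81], [-1.15, 1.24], [-2.2, 2.28], [-1.44, 1.52], [-3.14, 3.14]. Speed limits (rad/s): [2.22, 2.22, 2.57, 3.14, 3.14, 3.14].

## Interface

Orientations are given as a rotation vector (axis times angle).
In Python, from plant import env, grab_frame, camera_info gives the robot as it stands.
- The arm moves only by the tool apply_moves, never from a script. Its argument "increments" is one flat list of numbers, 4 for each row, row after row: the shift along the tool's x, y, z in mm, then the turn about the tool's z in degrees. In form: [tx, ty, tz, roll, tx, ty, tz, roll, ...]. A call has exactly 5 rows; each row is the pose to reach, as a shift and turn from the pose measured when the call began, along the tool's axes at that moment; what a row does not reach only later rows make up. A row lasts 1/10 s, in which the tool goes at most 50 mm and 8.59 degrees, less where a joint would pass 70% of its speed; a pose out of reach is approached as far as the arm can. A call with a gripper value outside its range is refused whole. "hand" is the finger opening in mm, from 0 to 85.4, set as the call begins (left out, the last holds). The fingers move at their own pace and stop on an object; the grip force is fixed at half the most. Time passes only in rows, so rows that repeat a pose let the fingers close, or fill a call up. It gives the time, the measured TCP pose, the force and the opening at its end, in the units of the state.
- env.get_state(): the state, without advancing time (a new reading comes with each control period).
- grab_frame(name): name is "scene" or "top"; returns (picture, depth): 384x512x3 uint8, red, green, blue; 384x512 float32, m along the optical axis (not along the pixel's ray), 0 where there is no reading.
- camera_info(name): a dict with "intrinsics" (3x3 intrinsics, pixels), "T" (4x4, takes a point from camera to world coordinates). Camera axes: x right, y down, z forward; pixel columns grow to the right and rows downward; lengths in m; the calibration is good to about 2 mm. A picture is of the moment at which its call begins. camera_info takes no time and is no camera call.
- env.close_job(): hands the job in, once; it reports no verdict.
The state is a dict: "t": time; "joints": joint angles; "dq": joint speeds; "joint_torque": joint torques, N m; "tool_pos": TCP position; "tcp_rot": TCP orientation; "contact_force": force on the tool from outside, world axes, zero at the start; "moment": the same for the moment, N m; "grip_width": finger opening in m.
Only numpy, scipy, OpenCV 4.12 (cv2) and the standard library are available. Lean on these libraries where they do the work, as an engineer would, in place of code of your own. Each camera call takes 0.05 s, during which the arm holds its last target.

## Working session

There is one attempt and no reset: what is moved stays moved. The work goes in short steps, Python scripts to look and compute and a tool call to move; the robot and the scene stay as the last step left them, time stands still between calls to the robot, and variables do not carry over. Pictures are saved under pics/ and viewed, and the job is handed in when it is done.

Besides the shell and the picture viewer there is one more tool, called after "Call:" as name(argument=value, ...), one argument or row to a line, values as JSON. apply_moves: Moves the arm, as the interface text tells. Its arguments: {"type":"object","properties":{"increments":{"type":"array","items":{"type":"number"}},"hand":{"type":"number"}},"required":["increments"]}

```bash
ls; mkdir -p pics
python3 - <<'E'
from plant import env, grab_frame, camera_info
import cv2, numpy as np
print(env.get_state(), env.hold_point_z)
for n in("scene","top"):
    p,d=grab_frame(n); cv2.imwrite(f"pics/{n}0.png",p[:,:,::-1]); np.savez(f"pics/{n}0.npz",p=p,d=d)
    print(n,camera_info(n))
E
```

```text
pics
{'t': 0.0, 'joints': array([ 1.31899161e+00,  8.74478823e-02,  1.75077369e-01,  1.65978714e+00,
       -3.67838203e-05,  1.57078560e+00]), 'dq': array([ 0.00121878, -0.00118416, -0.00040453, -0.0002576 ,  0.00016928,
        0.00159047]), 'joint_torque': array([-3.62292321e-04, -5.20395362e+01,  4.64799857e+01,  1.66183629e-02,
       -1.65102442e-04, -3.04577782e-06]), 'tool_pos': array([0.13697367, 0.53237548, 0.19996067]), 'tcp_rot': array([ 2.48211178e+00,  1.92439601e+00, -1.65410336e-03]), 'contact_force': array([-0.58678038, -0.29510608, -0.70543302]), 'moment': array([ 0.03680677, -0.01185701,  0.00853717]), 'grip_width': 0.08543922038165042} 0.0187
scene {'intrinsics': array([[352.04336419,   0.        , 260.70324791],
       [  0.        , 352.04336419, 193.62222568],
       [  0.        ,   0.        ,   1.        ]]), 'T': array([[ 0.71333267,  0.45636039, -0.53187564,  1.00242949],
       [ 0.70068132, -0.44901088,  0.55446813, -0.51074786],
       [ 0.01421934, -0.76819556, -0.64005734,  0.64817292],
       [ 0.        ,  0.        ,  0.        ,  1.        ]])}
top {'intrinsics': array([[404.75267382,   0.        , 257.7500088 ],
       [  0.        , 404.75267382, 197.95241954],
       [  0.        ,   0.        ,   1.        ]]), 'T': array([[-0.00899224, -0.98828882,  0.15232974,  0.38185756],
       [-0.99993015,  0.01005557,  0.00621148, -0.04801872],
       [-0.0076705 , -0.15226324, -0.98831021,  1.08281992],
       [ 0.        ,  0.        ,  0.        ,  1.        ]])}
```

View pics/scene0.png

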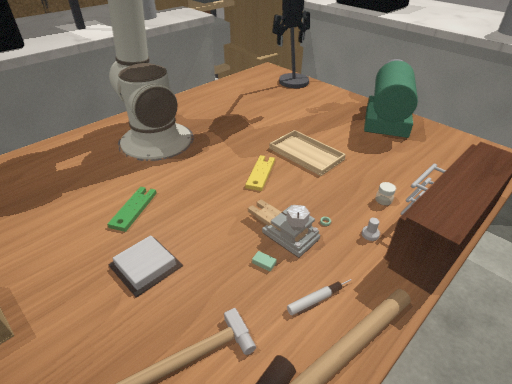

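View pics/top0.png

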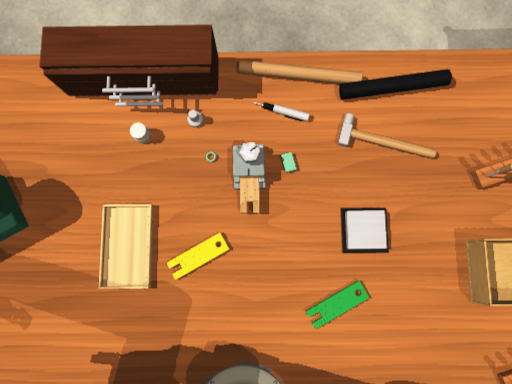

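```bash
cat > h.py <<'E'
import numpy as np, cv2
from plant import env, grab_frame, camera_info
CI={n:camera_info(n) for n in("scene","top")}
def ray(n,u,v,z):
    K=CI[n]["intrinsics"];T=CI[n]["T"]
    r=T[:3,:3]@np.linalg.inv(K)@np.array([u,v,1.]);o=T[:3,3]
    return o+r*(z-o[2])/r[2]
def proj(n,p):
    K=CI[n]["intrinsics"];T=CI[n]["T"]
    c=T[:3,:3].T@(np.asarray(p)-T[:3,3]);q=K@c
    return q[:2]/q[2]
def cloud(n,d):
    K=CI[n]["intrinsics"];T=CI[n]["T"]
    v,u=np.mgrid[:d.shape[0],:d.shape[1]]
    c=np.stack([(u-K[0,2])/K[0,0]*d,(v-K[1,2])/K[1,1]*d,d],-1)
    return c@T[:3,:3].T+T[:3,3]
def crop(p,x,y,w,h,s,f):
    cv2.imwrite(f,cv2.resize(p[y:y+h,x:x+w,::-1],None,fx=s,fy=s,interpolation=cv2.INTER_CUBIC))
E
python3 - <<'E'
from h import *
t=np.load("pics/top0.npz");s=np.load("pics/scene0.npz")
crop(t["p"],195,125,110,100,6,"pics/t0c.png");crop(s["p"],235,190,110,80,7,"pics/s0c.png")
E
```

```text
(no output)
```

View pics/t0c.png

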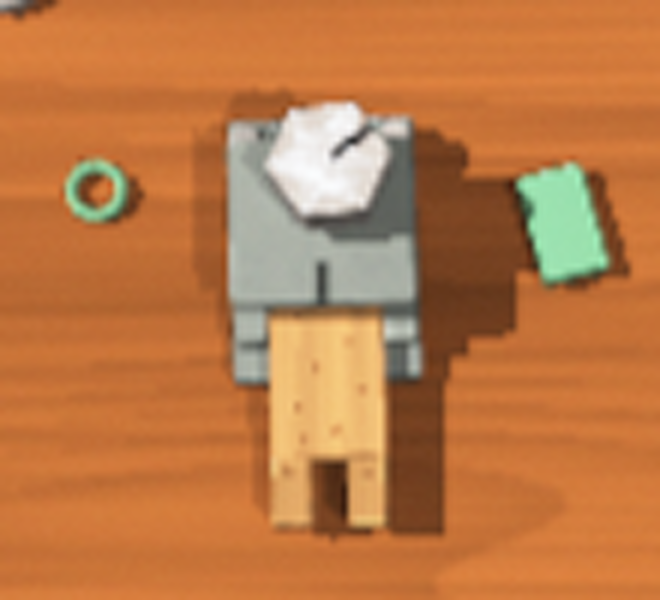

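View pics/s0c.png

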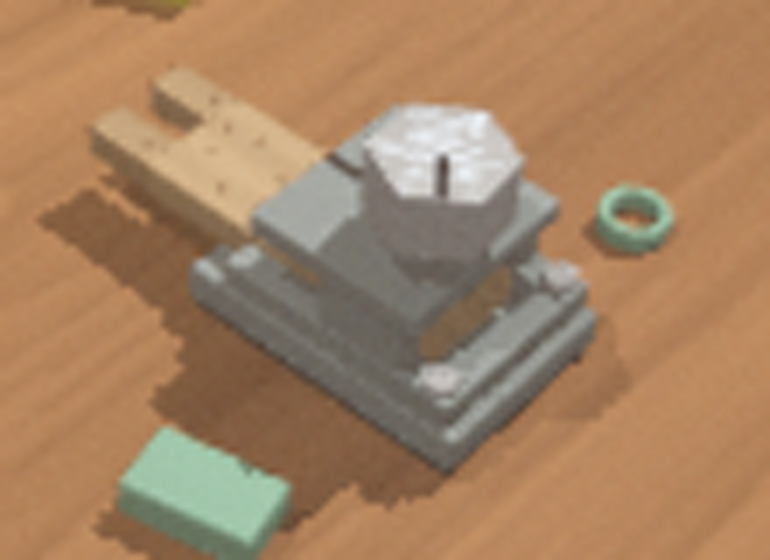

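```bash
cat >> h.py <<'E'
def R(p): return np.round(np.asarray(p)*1000,1)
E
python3 - <<'E'
from h import *
t=np.load("pics/top0.npz");p=t["p"];d=t["d"]
P=cloud("top",d)
def px(x,y): return 195+(x+.5)/6-.5,125+(y+.5)/6-.5
# hand-picked points in the crop
for nm,pts,z in [("bridge FL FR BL BR",[(228,304),(420,303),(230,121),(414,118)],.062),
  ("index line ends",[(321,304),(321,262)],.062),
  ("pin: notch corners L R, edges top L R",[(270,527),(386,527),(270,312),(384,312)],.034),
  ("base front corners",[(234,382),(421,382)],.02),
  ("nut hex",[(264,177),(316,220),(371,210),(391,157),(360,103),(285,116)],.100),
  ("mark in,out",[(334,156),(373,127)],.100)]:
    for z2 in ([z] if z<.09 else [.098,.100,.102]):
        q=np.array([ray("top",*px(*a),z2) for a in pts]); print(nm,z2); print(R(q[:,:2]).tolist(), R(q.mean(0)))
# depth heights
hsv=cv2.cvtColor(p,cv2.COLOR_RGB2HSV)
for (u,v) in [(249,150),(252,155),(245,168),(240,165),(250,180),(245,195),(130,250),(215,160)]:
    print(u,v,R(P[v,u]))
# pin mask
m=((P[...,2]>.026)&(P[...,2]<.042)&(P[...,0]<.44)&(P[...,0]>.28)&(abs(P[...,1]+.03)<.06)&(hsv[...,1]>70)).astype(np.uint8)
q=P[m>0][:,:2]; print(len(q)); r=cv2.minAreaRect((q*1000).astype(np.float32)); print(r, R(q.min(0)),R(q.max(0)))
# tray
m=(P[...,2]>.015)&(P[...,2]<.03)&(P[...,1]>.15)&(P[...,1]<.36)&(P[...,0]>.1)&(P[...,0]<.42)
q=P[m]; print("tray walls",R(q.min(0)),R(q.max(0)),len(q), R(np.percentile(q,[2,98],axis=0)))
E
```

```text
bridge FL FR BL BR 0.062
[[599.0, 22.7], [598.6, -59.7], [680.1, 21.8], [680.6, -58.1]] [639.6 -18.3  62. ]
index line ends 0.062
[[598.6, -17.2], [617.0, -17.3]] [607.8 -17.3  62. ]
pin: notch corners L R, edges top L R 0.034
[[505.8, 6.3], [505.3, -44.1], [601.2, 6.1], [600.6, -44.1]] [553.2 -19.   34. ]
base front corners 0.02
[[572.5, 22.9], [571.7, -60.2]] [572.1 -18.7  20. ]
nut hex 0.098
[[645.3, 5.2], [626.7, -16.4], [630.7, -39.4], [653.3, -47.9], [676.8, -35.1], [671.5, -3.7]] [650.7 -22.9  98. ]
nut hex 0.1
[[644.8, 5.1], [626.2, -16.5], [630.2, -39.4], [652.8, -47.9], [676.2, -35.2], [670.9, -3.8]] [650.2 -22.9 100. ]
nut hex 0.102
[[644.2, 5.0], [625.7, -16.6], [629.7, -39.4], [652.2, -47.9], [675.6, -35.2], [670.3, -3.9]] [649.6 -23.  102. ]
mark in,out 0.098
[[654.0, -24.1], [666.3, -40.5]] [660.2 -32.3  98. ]
mark in,out 0.1
[[653.5, -24.2], [665.8, -40.5]] [659.6 -32.3 100. ]
mark in,out 0.102
[[652.9, -24.2], [665.2, -40.5]] [659.  -32.4 102. ]
249 150 [654.4 -21.1 102.3]
252 155 [641.8 -28.5 101.1]
245 168 [617.5  -9.4  63.3]
240 165 [625.9   3.5  61.7]
250 180 [592.5 -21.3  30.1]
245 195 [551.7  -8.   34.2]
130 250 [411.9 297.3   8.3]
215 160 [655.5  75.4  -0. ]
0Traceback (most recent call last):
  File "<stdin>", line 20, in <module>
    return umr_minimum(a, axis, None, out, keepdims, initial, where)
ValueError: zero-size array to reduction operation minimum which has no identity
```

```bash
cat >> h.py <<'E'
def tri(a,b):  # a: top pixel, b: scene pixel
    o=[];r=[]
    for n,(u,v) in(("top",a),("scene",b)):
        K=CI[n]["intrinsics"];T=CI[n]["T"];k=T[:3,:3]@np.linalg.inv(K)@np.array([u,v,1.]);r.append(k/np.linalg.norm(k));o.append(T[:3,3])
    A=sum(np.eye(3)-np.outer(k,k) for k in r);B=sum((np.eye(3)-np.outer(k,k))@q for k,q in zip(r,o))
    x=np.linalg.solve(A,B); return x,[np.linalg.norm((np.eye(3)-np.outer(k,k))@(x-q)) for k,q in zip(r,o)]
E
python3 - <<'E'
from h import *
def pt(x,y,s=6,a=195,b=125): return a+(x+.5)/s-.5,b+(y+.5)/s-.5
def ps(x,y): return pt(x,y,7,235,190)
T=[(264,177),(316,220),(371,210),(391,157),(360,103),(285,116)]
S=[(490,112),(397,105),(363,152),(377,195),(478,203),(525,160)]
# order: match by projecting
X=np.array([ray("top",*pt(*a),.1) for a in T])
pr=np.array([proj("scene",x) for x in X]); print(pr.round(1).tolist()); print(np.round([ps(*a) for a in S],1).tolist())
used=[]
for x,q,a in zip(X,pr,T):
    b=min(S,key=lambda b:np.hypot(*(np.array(ps(*b))-q))); y,e=tri(pt(*a),ps(*b)); used.append(y); print(R(y),R(e))
print(R(np.mean(used,0)))
for nm,a,b in [("mark out",(373,127),(444,156)),("mark in",(334,156),(443,195)),("bridge FR",(420,303),(254,214)),("bridge FL",(228,304),(388,108)),("notchR",(386,527),(92,125)),("notchL",(270,527),(172,66)),]:
    y,e=tri(pt(*a),ps(*b)); print(nm,R(y),R(e))
E
```

```text
[[302.6, 204.8], [290.6, 205.3], [285.4, 210.8], [290.5, 217.5], [302.1, 219.8], [309.0, 212.0]]
[[304.6, 205.6], [291.3, 204.6], [286.4, 211.3], [288.4, 217.4], [302.9, 218.6], [309.6, 212.4]]
[647.    6.7  97.5] [2.1 2.1]
[626.3 -15.9 102. ] [0.9 0.9]
[631.3 -38.6  98.5] [1. 1.]
[651.  -49.6 100.5] [2.3 2.3]
[676.  -34.5 103.1] [1. 1.]
[671.7  -3.3  98.7] [0.5 0.5]
[650.6 -22.5 100.1]
mark out [662.5 -39.  117.3] [2.4 2.4]
mark in [656.7 -24.2  87. ] [0.5 0.5]
bridge FR [600.2 -58.   61.8] [2.3 2.3]
bridge FL [597.9  21.3  60.1] [2.1 2.1]
notchR [506.2 -43.2  33.1] [1.2 1.2]
notchL [504.8   5.   32.6] [1.8 1.8]
```

```bash
cat >> h.py <<'E'
from scipy.spatial.transform import Rotation as Ro
def st():
    s=env.get_state(); M=Ro.from_rotvec(s["tcp_rot"]).as_matrix()
    return s,M,np.degrees(np.arctan2(M[1,0],M[0,0]))
def show():
    s,M,y=st(); print("t",round(s["t"],2),"pos",R(s["tool_pos"]),"yaw",round(y,2),"tz",M[:,2].round(3),"F",s["contact_force"].round(1),"M",s["moment"].round(2),"grip",R(s["grip_width"]),"j",np.degrees(s["joints"]).round(1))
def tgt(x,y,z,yaw=None):
    s,M,y0=st(); d=M.T@(np.array([x,y,z])-R(s["tool_pos"]))
    r=0 if yaw is None else y0-yaw   # roll + = clockwise from above
    print("shift",d.round(1),"roll",round(r,2))
E
python3 - <<'E'
from h import *
show(); tgt(650.5,-23,170,70); tgt(500,200,200)
E
```

```text
t 0.1 pos [137.  532.4 200.1] yaw 75.57 tz [-0.    -0.001 -1.   ] F [0.2 0.8 0.2] M [-0.06  0.02 -0.02] grip 85.5 j [75.6  5.  10.  95.1  0.  90. ]
shift [-409.9  635.7   30.6] roll 5.57
shift [-2.315e+02  4.344e+02  4.000e-01] roll 0
```

Call:
apply_moves(
  increments=[-20,32,0,1,-44,70,0,2,-68,108,0,3,-92,146,0,4,-116,184,0,5.5],
  hand=85,
)

```text
t: 0.6
tool_pos: [0.287, 0.3727, 0.1999]
tcp_rot: [2.572, 1.803, -0.002]
contact_force: [1.7, 0.9, -0.7]
grip_width: 0.0849
```

Run:
```python
from h import *
show(); tgt(650.5,-23,170,70)
```

```text
t 0.6 pos [287.  372.7 199.9] yaw 70.05 tz [-0.    -0.001 -1.   ] F [ 1.7  0.9 -0.7] M [ 0.07 -0.02 -0.04] grip 84.9 j [52.4 -5.8 -0.7 95.2 -0.  72.4]
shift [-247.9  476.7   30.3] roll 0.05
```

Call:
apply_moves(
  increments=[-22,42,0,0,-44,84,0,0,-66,126,0,0,-88,168,0,0,-110,210,0,0],
)

```text
t: 1.1
tool_pos: [0.4478, 0.1959, 0.2]
tcp_rot: [2.572, 1.803, -0.002]
contact_force: [1.3, 1.2, -0.4]
grip_width: 0.0846
```

Run:
```python
from h import *
show(); tgt(650.5,-23,170,70)
```

```text
t 1.1 pos [447.8 195.9 200. ] yaw 70.05 tz [-0.    -0.001 -1.   ] F [ 1.3  1.2 -0.4] M [ 0.01 -0.06  0.02] grip 84.6 j [23.7 -3.3  1.6 95.  -0.1 43.6]
shift [-136.6  265.2   30.2] roll 0.05
```

Call:
apply_moves(
  increments=[-22,43,0,0,-45,87,0,0,-70,136,5,0,-95,185,10,0,-115,224,20,0],
)

```text
t: 1.6
tool_pos: [0.6169, 0.0133, 0.1812]
tcp_rot: [2.572, 1.802, -0.001]
contact_force: [1.0, 0.4, -0.2]
grip_width: 0.0848
```

Run:
```python
from h import *
show(); tgt(650.5,-23,135,70)
```

```text
t 1.6 pos [616.9  13.3 181.2] yaw 70.03 tz [ 0.    -0.001 -1.   ] F [ 1.   0.4 -0.2] M [ 0.04 -0.04 -0.01] grip 84.8 j [ 1.3 14.1 18.2 94.1 -0.1 21.2]
shift [-22.6  43.9  46.3] roll 0.03
```

Call:
apply_moves(
  increments=[-10,20,15,0,-18,36,30,0,-22.6,43.9,46,0,-22.6,43.9,46,0,-22.6,43.9,46,0],
  hand=66,
)

```text
t: 2.1
tool_pos: [0.6497, -0.0221, 0.1352]
tcp_rot: [2.572, 1.803, -0.002]
contact_force: [-0.5, 0.6, 0.4]
grip_width: 0.0658
```

Run:
```python
from h import *
show(); tgt(650.5,-23,68,70)
p,d=grab_frame("top"); crop(p,195,100,110,100,6,"pics/t1.png")
p,d=grab_frame("scene"); crop(p,225,130,130,100,6,"pics/s1.png")
```

```text
t 2.1 pos [649.7 -22.1 135.2] yaw 70.08 tz [-0.001 -0.001 -1.   ] F [-0.5  0.6  0.4] M [ 0.02 -0.02  0.04] grip 65.8 j [-1.9 18.2 18.3 90.  -0.1 18. ]
shift [-0.5  1.1 67.2] roll 0.08
```

View pics/t1.png

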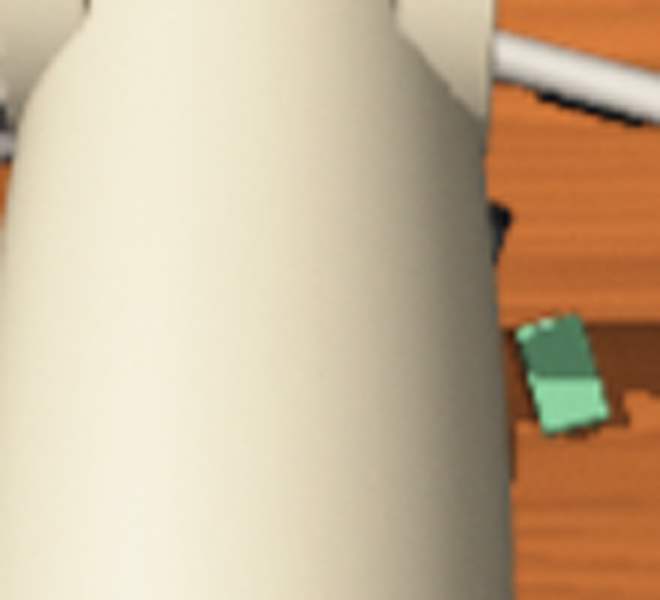

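View pics/s1.png

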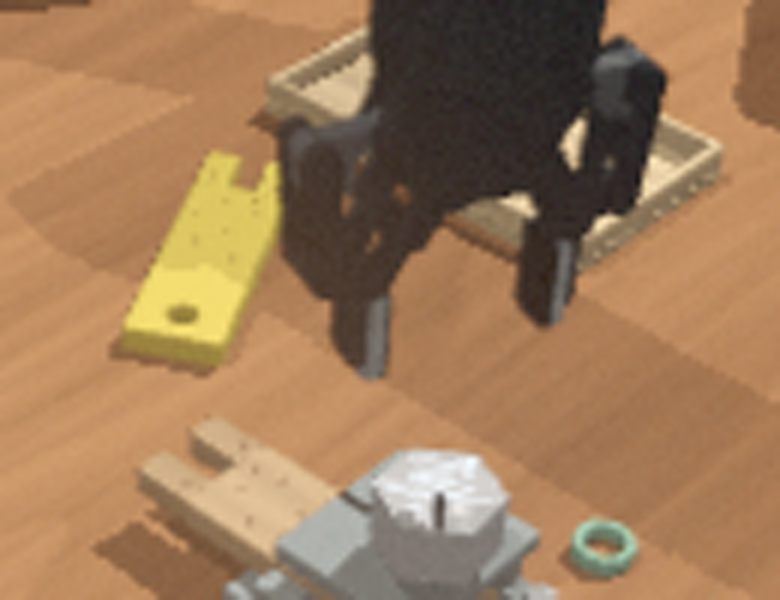

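Call:
apply_moves(
  increments=[-0.5,1.1,12,0,-0.5,1.1,27,0,-0.5,1.1,42,0,-0.5,1.1,52,0,-0.5,1.1,58,0],
)

```text
t: 2.7
tool_pos: [0.6506, -0.0226, 0.0773]
tcp_rot: [2.57, 1.804, -0.001]
contact_force: [-0.1, -0.4, 0.7]
grip_width: 0.0662
```

Run:
```python
from h import *
show(); tgt(650.5,-23,68,70)
p,d=grab_frame("scene"); crop(p,225,130,130,100,6,"pics/s2.png")
```

```text
t 2.7 pos [650.6 -22.6  77.3] yaw 70.12 tz [ 0.    -0.001 -1.   ] F [-0.1 -0.4  0.7] M [-0.    0.01 -0.03] grip 66.2 j [-2.  18.2 11.8 83.6 -0.1 17.9]
shift [-0.4  0.   9.3] roll 0.12
```

View pics/s2.png

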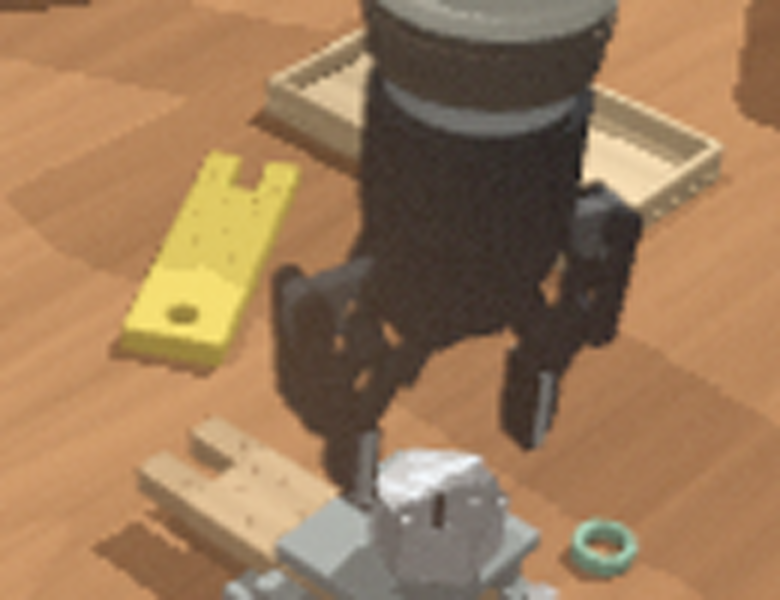

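Call:
apply_moves(
  increments=[-0.4,0,4,0,-0.4,0,8,0,-0.4,0,9.5,0,-0.4,0,9.5,0,-0.4,0,9.5,0],
)

```text
t: 3.25
tool_pos: [0.6505, -0.0231, 0.0676]
tcp_rot: [2.571, 1.804, -0.001]
contact_force: [0.3, -0.2, -0.3]
grip_width: 0.0658
```

Run:
```python
from h import *
show(); 
p,d=grab_frame("scene"); crop(p,265,170,70,60,10,"pics/s3.png")
```

```text
t 3.25 pos [650.5 -23.1  67.6] yaw 70.11 tz [ 0.    -0.001 -1.   ] F [ 0.3 -0.2 -0.3] M [-0.02  0.   -0.06] grip 65.8 j [-2.  18.3 10.8 82.5 -0.1 17.9]
```

View pics/s3.png

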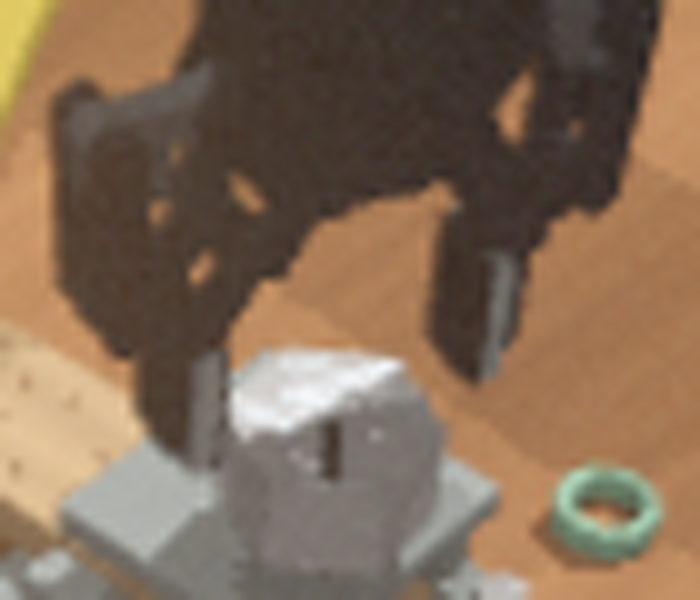

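Run:
```python
from h import *
c=np.array([650.5,-23.1,0])/1000;j=np.array([np.cos(np.radians(70)),np.sin(np.radians(70)),0]);n=np.array([-j[1],j[0],0])
f=lambda P:((proj("scene",P)-[265,170]+.5)*10-.5).round().tolist()
for z in(.068,.074,.078):
  for s in(-1,1):
    print(z,s,[f(c+[0,0,z]+s*j*.033+k*n*.011) for k in(-1,1)])
print("nut top",[f(c+[0,0,.1]+.02656*np.array([np.cos(a),np.sin(a),0])) for a in np.radians(40+60*np.arange(6))])
```

```text
0.068 -1 [[211.0, 594.0], [166.0, 533.0]]
0.068 1 [[456.0, 510.0], [408.0, 452.0]]
0.074 -1 [[212.0, 576.0], [167.0, 514.0]]
0.074 1 [[459.0, 492.0], [410.0, 434.0]]
0.078 -1 [[213.0, 563.0], [168.0, 502.0]]
0.078 1 [[460.0, 480.0], [412.0, 422.0]]
nut top [[438.0, 429.0], [379.0, 359.0], [266.0, 352.0], [207.0, 414.0], [263.0, 487.0], [382.0, 495.0]]
```

Run:
```python
from h import *
p,d=grab_frame("scene"); P=cloud("scene",d); show()
for (x,y) in [(205,400),(205,440),(205,460),(180,450),(490,300),(490,350),(485,370),(450,340),(300,380),(330,450),(330,380),(120,500)]:
    u=int(265+x/10);v=int(170+y/10); print((x,y),R(P[v,u]),p[v,u])
for a in [(0.65,-.023,.148)]:
    print(proj("scene",a))
```

```text
t 3.35 pos [650.5 -23.   67.6] yaw 70.12 tz [ 0.    -0.001 -1.   ] F [-0.1  1.1  1.3] M [ 0.03 -0.02 -0.04] grip 65.9 j [-2.  18.3 10.8 82.5 -0.1 17.9]
(205, 400) [648.  -63.8 129.9] [120 115 108]
(205, 440) [647.8 -62.3 116.8] [119 112 104]
(205, 460) [648.3 -62.4 111.2] [118 109 104]
(180, 450) [641.8 -61.6 109.3] [96 85 79]
(490, 300) [673.8   5.2 132.7] [109 104  98]
(490, 350) [673.1   9.3 114.6] [113 107 103]
(485, 370) [672.5   7.3 109.4] [110 105 100]
(450, 340) [662.7   8.2 111.9] [69 52 46]
(300, 380) [640.5 -17.8 101.7] [229 230 230]
(330, 450) [661.5 -32.3 103.1] [78 65 56]
(330, 380) [645.4 -12.8 101.6] [231 233 233]
(120, 500) [612.3 -46.3  63. ] [176 179 175]
[298.36969581 195.60936916]
```

Run:
```python
from h import *
p,d=grab_frame("scene"); P=cloud("scene",d); show()
s,M,y=st(); o=s["tool_pos"]
L=(P-o)@M
m=(np.abs(L[...,0])<.07)&(np.abs(L[...,1])<.06)&(P[...,2]>.1045)&(d>0)
q=L[m]*1000; 
# profile: tool z bins vs |x| ranges
for z0 in range(-160,-20,6):
    k=q[(q[:,2]>=z0)&(q[:,2]<z0+6)]
    if len(k): print(z0,len(k),"x",np.percentile(k[:,0],[0,5,95,100]).round(),"gap pts |x|<20:",(abs(k[:,0])<20).sum(),"y",np.percentile(k[:,1],[1,99]).round())
crop(p,225,100,130,130,5,"pics/s4.png")
```

```text
t 3.4 pos [650.5 -23.1  67.5] yaw 70.11 tz [ 0.    -0.001 -1.   ] F [-0.   0.3 -0.4] M [ 0.01 -0.01 -0.03] grip 65.8 j [-2.  18.3 10.8 82.5 -0.1 17.9]
-160 14 x [-38. -38. -23.  -2.] gap pts |x|<20: 1 y [-10.  32.]
-154 29 x [-39. -38. -24. -20.] gap pts |x|<20: 1 y [-8. 12.]
-148 73 x [-65. -64.  60.  62.] gap pts |x|<20: 7 y [-10.  12.]
-142 211 x [-69. -67.  62.  67.] gap pts |x|<20: 43 y [-10.  19.]
-136 140 x [-69. -68.  56.  67.] gap pts |x|<20: 53 y [-6. 20.]
-130 115 x [-68. -67.  60.  67.] gap pts |x|<20: 27 y [-10.  20.]
-124 82 x [-67. -67.  58.  66.] gap pts |x|<20: 24 y [-10.  19.]
-118 99 x [-68. -67.  59.  64.] gap pts |x|<20: 29 y [-15.  18.]
-112 118 x [-67. -66.  59.  66.] gap pts |x|<20: 23 y [-17.  18.]
-106 110 x [-66. -66.  58.  64.] gap pts |x|<20: 8 y [-15.  18.]
-100 70 x [-66. -65.  62.  65.] gap pts |x|<20: 0 y [-12.  16.]
-94 119 x [-65. -65.  60.  64.] gap pts |x|<20: 0 y [-12.  13.]
-88 62 x [-65. -62.  56.  64.] gap pts |x|<20: 0 y [-10.  14.]
-82 29 x [-50. -47.  48.  51.] gap pts |x|<20: 0 y [-6. 12.]
-76 34 x [-47. -46.  37.  37.] gap pts |x|<20: 0 y [-10.  11.]
-70 39 x [-47. -47.  43.  45.] gap pts |x|<20: 0 y [-9. 12.]
-64 38 x [-47. -47.  44.  47.] gap pts |x|<20: 0 y [-12.  11.]
-58 42 x [-47. -47.  39.  45.] gap pts |x|<20: 0 y [-10.  11.]
-52 34 x [-47. -47.  40.  46.] gap pts |x|<20: 0 y [-7. 11.]
-46 26 x [-45. -42.  38.  43.] gap pts |x|<20: 0 y [-10.  11.]
-40 2 x [33. 33. 33. 33.] gap pts |x|<20: 0 y [-6. -2.]
```

View pics/s4.png

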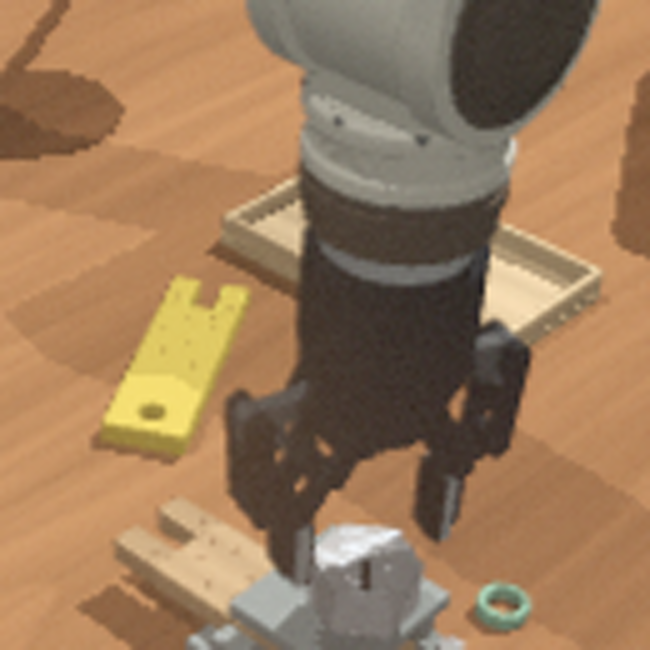

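Call:
apply_moves(
  increments=[0,0,4,0,0,0,8,0,0,0,12,0,0,0,15,0,0,0,15,0],
)

```text
t: 3.9
tool_pos: [0.6501, -0.0231, 0.0518]
tcp_rot: [2.571, 1.804, -0.002]
contact_force: [-0.4, 0.2, 0.7]
grip_width: 0.0658
```

```bash
cat >> h.py <<'E'
def prof(zmin=.104,f=None,w=(225,130,130,100,6)):
    p,d=grab_frame("scene"); P=cloud("scene",d); s,M,y=st(); L=(P-s["tool_pos"])@M
    m=(np.abs(L[...,0])<.07)&(np.abs(L[...,1])<.014)&(P[...,2]>zmin)&(d>0)&(np.abs(L[...,0])>.028)&(L[...,2]>-.08)
    q=L[m]*1000; print("tip tool z side-/+",np.sort(q[q[:,0]<0][:,2])[-3:].round(1),np.sort(q[q[:,0]>0][:,2])[-3:].round(1),"TCP z",R(s["tool_pos"][2]))
    if f: crop(p,*w,f)
E
python3 - <<'E'
from h import *
show(); prof(.066,"pics/s5.png")
E
```

```text
t 3.9 pos [650.1 -23.1  51.8] yaw 70.11 tz [-0.001 -0.001 -1.   ] F [-0.4  0.2  0.7] M [-0.01  0.01 -0.03] grip 65.8 j [-2.  18.5  9.3 80.9 -0.1 17.9]
tip tool z side-/+ [-40.1 -38.5 -38.2] [-38.9 -38.4 -37.6] TCP z 52.2
```

View pics/s5.png

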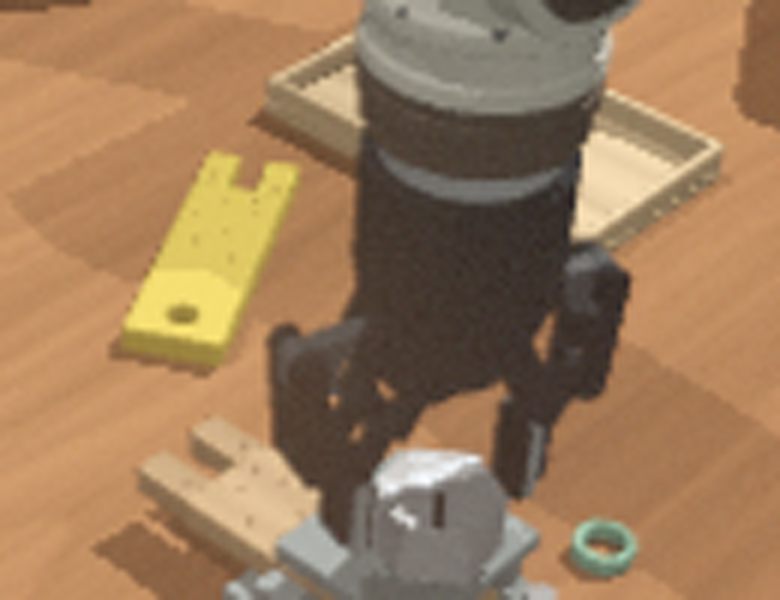

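Call:
apply_moves(
  increments=[0.2,0,4,0,0.2,0,8,0,0.2,0,12,0,0.2,0,15,0,0.2,0,15,0],
)

```text
t: 4.45
tool_pos: [0.65, -0.0229, 0.0365]
tcp_rot: [2.572, 1.804, -0.003]
contact_force: [0.3, 0.8, 0.4]
grip_width: 0.066
```

Run:
```python
from h import *
show(); prof(.066,"pics/s6.png",(265,170,70,60,10))
```

```text
t 4.45 pos [650.  -22.9  36.5] yaw 70.12 tz [-0.001 -0.001 -1.   ] F [0.3 0.8 0.4] M [-0.04 -0.01 -0.04] grip 66.0 j [-2.  18.7  7.9 79.3 -0.1 17.9]
tip tool z side-/+ [-40.9 -39.2 -39. ] [-40.8 -40.2 -37.4] TCP z 36.8
```

View pics/s6.png

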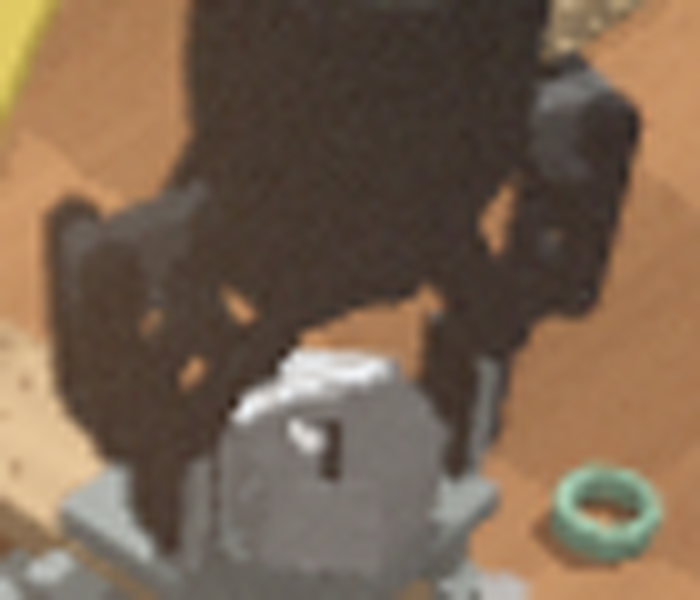

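Call:
apply_moves(
  increments=[0,0,0,0,0,0,0,0,0,0,0,0,0,0,0,0,0,0,0,0],
  hand=50,
)

```text
t: 5.0
tool_pos: [0.6506, -0.0223, 0.0373]
tcp_rot: [2.571, 1.805, -0.0]
contact_force: [2.1, 5.5, 1.8]
grip_width: 0.0503
```

Run:
```python
from h import *
show(); prof(.066,"pics/s7.png",(265,170,70,60,10))
```

```text
t 5.0 pos [650.6 -22.3  37.3] yaw 70.14 tz [ 0. -0. -1.] F [2.1 5.5 1.8] M [ 1.01 -0.28 -0.02] grip 50.3 j [-2.  18.7  8.  79.3 -0.  17.9]
tip tool z side-/+ [-38.  -37.2 -35.1] [-43.9 -41.9 -37.7] TCP z 37.3
```

View pics/s7.png

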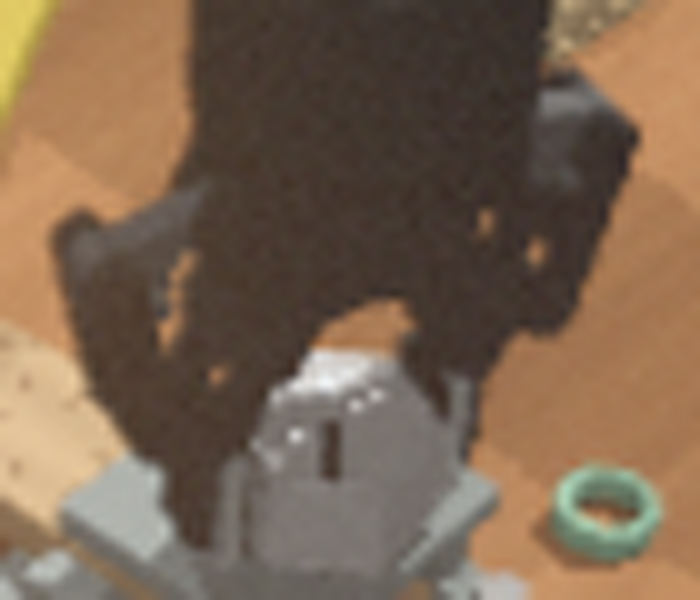

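Call:
apply_moves(
  increments=[-0.7,0,0,0,-1.4,0,0,0,-1.8,0,0,0,-1.8,0,0,0,-1.8,0,0,0],
)

```text
t: 5.55
tool_pos: [0.6505, -0.0227, 0.0375]
tcp_rot: [-2.57, -1.806, -0.003]
contact_force: [2.4, 7.9, -0.1]
grip_width: 0.0499
```

Run:
```python
from h import *
show()
```

```text
t 5.55 pos [650.5 -22.7  37.5] yaw 70.2 tz [ 0.001  0.002 -1.   ] F [ 2.4  7.9 -0.1] M [ 1.7  -0.59 -0.08] grip 49.9 j [-2.  18.6  7.9 79.2  0.1 17.8]
```

Call:
apply_moves(
  increments=[1,0,0,0,2,0,0,0,2.8,0,0,0,2.8,0,0,0,2.8,0,0,0],
)

```text
t: 6.05
tool_pos: [0.6514, -0.0203, 0.0374]
tcp_rot: [-2.57, -1.806, -0.003]
contact_force: [0.3, -0.1, -0.6]
grip_width: 0.05
```

Run:
```python
from h import *
show(); prof(.066,"pics/s8.png",(265,170,70,60,10))
```

```text
t 6.05 pos [651.4 -20.3  37.4] yaw 70.18 tz [ 0.001  0.002 -1.   ] F [ 0.3 -0.1 -0.6] M [ 0.01  0.01 -0.02] grip 50.0 j [-1.8 18.7  8.  79.3  0.1 18. ]
tip tool z side-/+ [-36.4 -36.1 -35.7] [-42.5 -41.6 -38.7] TCP z 37.4
```

View pics/s8.png

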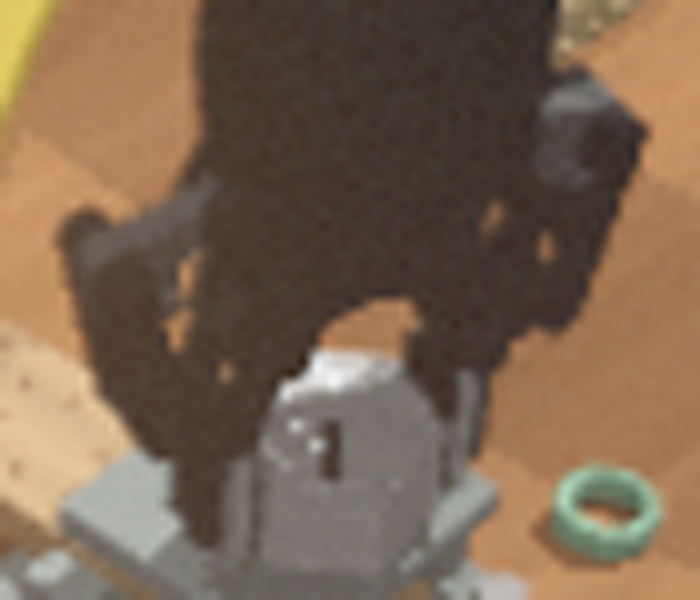

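Call:
apply_moves(
  increments=[0.7,0,0,0,0.7,0,0,0,0.7,0,0,0,0.7,0,0,0,0.7,0,0,0],
  hand=47.5,
)

```text
t: 6.6
tool_pos: [0.6516, -0.02, 0.0375]
tcp_rot: [-2.571, -1.805, -0.002]
contact_force: [-1.7, -4.5, 1.0]
grip_width: 0.0475
```

Run:
```python
from h import *
show()
```

```text
t 6.6 pos [651.6 -20.   37.5] yaw 70.16 tz [ 0.001  0.001 -1.   ] F [-1.7 -4.5  1. ] M [-0.97  0.31 -0.07] grip 47.5 j [-1.8 18.7  8.1 79.3  0.1 18. ]
```

Call:
apply_moves(
  increments=[-0.5,0,0,0,-0.9,0,0,0,-0.9,0,0,0,-0.9,0,0,0,-0.9,0,0,0],
)

```text
t: 7.1
tool_pos: [0.6513, -0.0205, 0.0375]
tcp_rot: [-2.57, -1.806, -0.003]
contact_force: [-0.7, -0.7, 0.2]
grip_width: 0.0476
```

Run:
```python
from h import *
show()
```

```text
t 7.1 pos [651.3 -20.5  37.5] yaw 70.18 tz [ 0.001  0.001 -1.   ] F [-0.7 -0.7  0.2] M [ 0.05 -0.01  0.02] grip 47.6 j [-1.8 18.7  8.  79.3  0.1 18. ]
```

Call:
apply_moves(
  increments=[-0.1,0,0,0,-0.1,0,0,0,-0.1,0,0,0,-0.1,0,0,0,-0.1,0,0,0],
  hand=46.5,
)

```text
t: 7.6
tool_pos: [0.6514, -0.0205, 0.0376]
tcp_rot: [-2.57, -1.806, -0.003]
contact_force: [0.1, 1.4, 1.2]
grip_width: 0.047
```

Run:
```python
from h import *
show()
```

```text
t 7.6 pos [651.4 -20.5  37.6] yaw 70.18 tz [ 0.001  0.002 -1.   ] F [0.1 1.4 1.2] M [ 0.31 -0.01 -0.1 ] grip 47.0 j [-1.8 18.7  8.  79.3  0.1 18. ]
```

Call:
apply_moves(
  increments=[0,0,0,0,0,0,0,0,0,0,0,0,0,0,0,0,0,0,0,0],
  hand=42,
)

```text
t: 8.1
tool_pos: [0.6514, -0.0205, 0.0378]
tcp_rot: [-2.57, -1.806, -0.003]
contact_force: [-1.2, 1.6, 3.5]
grip_width: 0.0456
```

Run:
```python
from h import *
show(); prof(.066,"pics/s9.png",(235,170,110,90,7))
```

```text
t 8.1 pos [651.4 -20.5  37.8] yaw 70.19 tz [ 0.002  0.002 -1.   ] F [-1.2  1.6  3.5] M [ 0.21  0.11 -0.04] grip 45.6 j [-1.9 18.7  8.  79.3  0.1 18. ]
tip tool z side-/+ [-38.8 -38.2 -35.4] [-42.6 -42.3 -38.8] TCP z 37.8
```

View pics/s9.png

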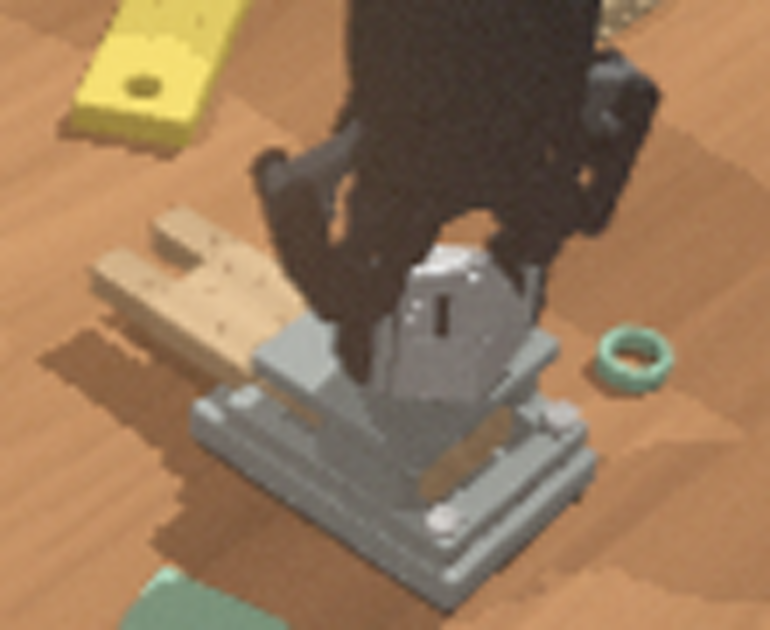

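```bash
cat >> h.py <<'E'
def rows(e,deg,n=5,k=6.0,off=(0,0,0)):
    for i in range(1,n+1):
        a=np.radians(deg*i/n);c,s=np.cos(a),np.sin(a)
        print([round(float(v),1) for v in(e[0]*(c-1)-e[1]*s+off[0],e[0]*s+e[1]*(c-1)+off[1],-k*a+off[2],deg*i/n)],end=" ")
    print()
def tf():
    s,M,y=st(); print("F tool",(M.T@s["contact_force"]).round(1),"Mtool",(M.T@s["moment"]).round(2))
E
python3 - <<'E'
from h import *
rows((-4,4.4),15)
E
```

```text
[-0.2, -0.2, -0.3, 3.0] [-0.4, -0.4, -0.6, 6.0] [-0.6, -0.7, -0.9, 9.0] [-0.8, -0.9, -1.3, 12.0] [-1.0, -1.2, -1.6, 15.0]
```

Call:
apply_moves(
  increments=[-0.2,-0.2,-0.3,3,-0.4,-0.4,-0.6,6,-0.6,-0.7,-0.9,9,-0.8,-0.9,-1.3,12,-1.0,-1.2,-1.6,15],
)

```text
t: 8.65
tool_pos: [0.6501, -0.0211, 0.0393]
tcp_rot: [-2.785, -1.452, -0.004]
contact_force: [0.0, 1.5, 2.8]
grip_width: 0.0455
```

Run:
```python
from h import *
show();tf();prof(.066,"pics/s10.png",(235,170,110,90,7))
```

```text
t 8.65 pos [650.1 -21.1  39.3] yaw 55.08 tz [ 0.002  0.001 -1.   ] F [0.  1.5 2.8] M [ 0.11 -0.15  0.24] grip 45.5 j [-1.9 18.5  7.9 79.4  0.1 33. ]
F tool [ 1.3 -0.8 -2.7] Mtool [-0.06  0.17 -0.24]
tip tool z side-/+ [-41.9 -39.3 -36. ] [-43.7 -39.9 -38.2] TCP z 39.3
```

View pics/s10.png

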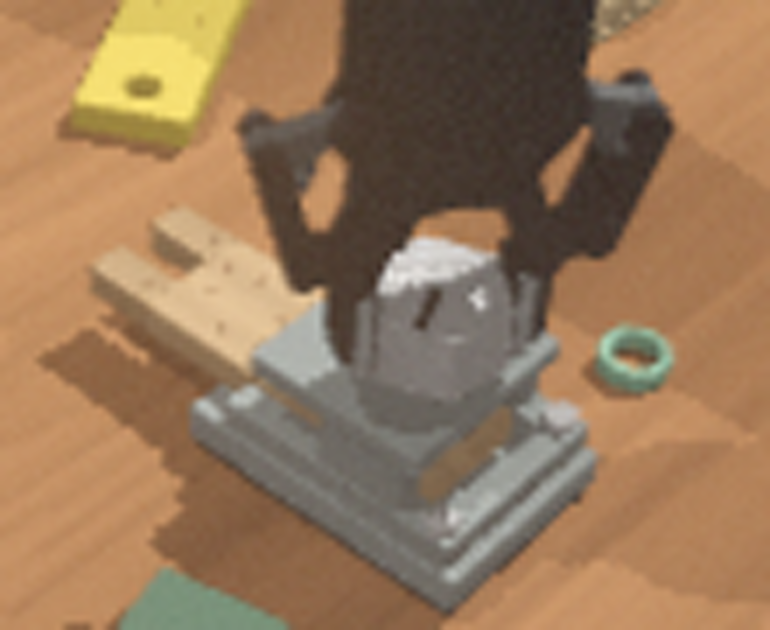

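Call:
apply_moves(
  increments=[-0.2,-0.2,-0.4,3,-0.4,-0.4,-0.8,6,-0.6,-0.7,-1.1,9,-0.8,-0.9,-1.5,12,-1.0,-1.2,-1.8,15],
)

```text
t: 9.2
tool_pos: [0.6487, -0.0213, 0.0409]
tcp_rot: [-2.953, -1.071, -0.004]
contact_force: [1.7, 0.5, 1.2]
grip_width: 0.0457
```

Run:
```python
from h import *
show();tf()
```

```text
t 9.2 pos [648.7 -21.3  40.9] yaw 39.86 tz [ 0.002  0.001 -1.   ] F [1.7 0.5 1.2] M [ 0.04 -0.27  0.16] grip 45.7 j [-1.9 18.2  7.8 79.5  0.1 48.2]
F tool [ 1.6  0.7 -1.2] Mtool [-0.14  0.23 -0.16]
```

Call:
apply_moves(
  increments=[-0.2,-0.3,-0.4,4,-0.4,-0.6,-0.9,8,-0.6,-0.9,-1.3,12,-0.8,-1.2,-1.7,16,-1.1,-1.6,-2.2,20],
)

```text
t: 9.7
tool_pos: [0.6469, -0.0211, 0.0431]
tcp_rot: [-3.095, -0.539, -0.003]
contact_force: [1.0, -0.5, 1.5]
grip_width: 0.046
```

Run:
```python
from h import *
show();tf()
```

```text
t 9.7 pos [646.9 -21.1  43.1] yaw 19.76 tz [ 0.002  0.001 -1.   ] F [ 1.  -0.5  1.5] M [-0.12 -0.14  0.18] grip 46.0 j [-1.9 17.9  7.7 79.6  0.  68.3]
F tool [ 0.8  0.8 -1.5] Mtool [-0.16  0.09 -0.18]
```

Call:
apply_moves(
  increments=[-0.2,-0.3,-0.4,4,-0.4,-0.6,-0.9,8,-0.6,-0.9,-1.3,12,-0.8,-1.2,-1.7,16,-1.1,-1.6,-2.2,20],
)

```text
t: 10.2
tool_pos: [0.6452, -0.0203, 0.0452]
tcp_rot: [-3.141, 0.009, -0.003]
contact_force: [0.1, -0.5, 2.5]
grip_width: 0.0458
```

Run:
```python
from h import *
show();tf();prof(.066,"pics/s11.png",(235,170,110,90,7))
```

```text
t 10.2 pos [645.2 -20.3  45.2] yaw -0.33 tz [ 0.002  0.    -1.   ] F [ 0.1 -0.5  2.5] M [-0.09  0.03  0.21] grip 45.8 j [-1.8 17.7  7.6 79.8  0.  88.5]
F tool [ 0.2  0.5 -2.5] Mtool [-0.09 -0.03 -0.21]
tip tool z side-/+ [-44.8 -43.  -36.9] [-40.3 -37.1 -37.1] TCP z 45.2
```

View pics/s11.png

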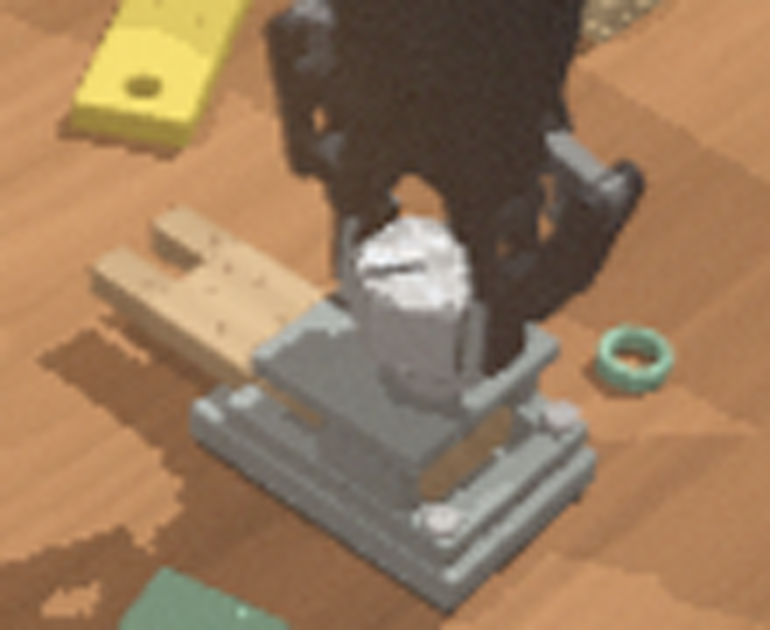

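Run:
```python
from h import *
f=lambda x,y,z:ray("scene",235+(x+.5)/7-.5,170+(y+.5)/7-.5,z)
a=f(362,272,.107);b=f(425,266,.107); v=a-b; print(R(a),R(b),np.degrees(np.arctan2(v[1],v[0])))
# clamp yaw: base edges in scene s11: near bottom edge (193,430)->(448,608) z~.012 ; right (596,455)
c=f(448,608,0);e=f(193,432,0);g=f(596,465,0)
print(R(c),R(e),R(g),np.degrees(np.arctan2(*(c-e)[[1,0]])),np.degrees(np.arctan2(*(g-c)[[1,0]])))
```

```text
[630.9 -38.  107. ] [643.5 -21.  107. ] -126.64777633143262
[690.1 -51.3   0. ] [571.5 -53.6   0. ] [685.2  37.8   0. ] 1.1235127778118585 93.15622693201094
```

Call:
apply_moves(
  increments=[-0.2,-0.3,-0.5,4,-0.4,-0.6,-1,8,-0.6,-0.9,-1.4,12,-0.9,-1.2,-1.9,16,-1.2,-1.6,-2.4,20],
)

```text
t: 10.75
tool_pos: [0.6439, -0.0189, 0.0473]
tcp_rot: [3.091, -0.562, 0.002]
contact_force: [-0.2, -0.7, 1.2]
grip_width: 0.0454
```

Run:
```python
from h import *
show();tf()
```

```text
t 10.75 pos [643.9 -18.9  47.3] yaw -20.59 tz [ 0.001 -0.    -1.   ] F [-0.2 -0.7  1.2] M [-0.23 -0.09  0.23] grip 45.4 j [ -1.7  17.5   7.6  80.   -0.  108.9]
F tool [ 0.   0.7 -1.2] Mtool [-0.18  0.16 -0.23]
```

Call:
apply_moves(
  increments=[-0.2,-0.3,-0.5,4,-0.4,-0.6,-1,8,-0.6,-0.9,-1.4,12,-0.9,-1.2,-1.9,16,-1.2,-1.6,-2.3,20],
)

```text
t: 11.25
tool_pos: [0.6432, -0.0172, 0.0494]
tcp_rot: [2.946, -1.09, 0.002]
contact_force: [0.4, -1.4, 2.3]
grip_width: 0.0456
```

Run:
```python
from h import *
show();tf();prof(.066,"pics/s12.png",(235,170,110,90,7))
```

```text
t 11.25 pos [643.2 -17.2  49.4] yaw -40.62 tz [ 0.001 -0.001 -1.   ] F [ 0.4 -1.4  2.3] M [-0.16  0.06  0.2 ] grip 45.6 j [ -1.5  17.4   7.7  80.3  -0.  129.1]
F tool [ 1.2  0.8 -2.3] Mtool [-0.16  0.06 -0.2 ]
tip tool z side-/+ [-77.7 -69.4 -68.9] [-33.8 -32.6 -32.5] TCP z 49.4
```

View pics/s12.png

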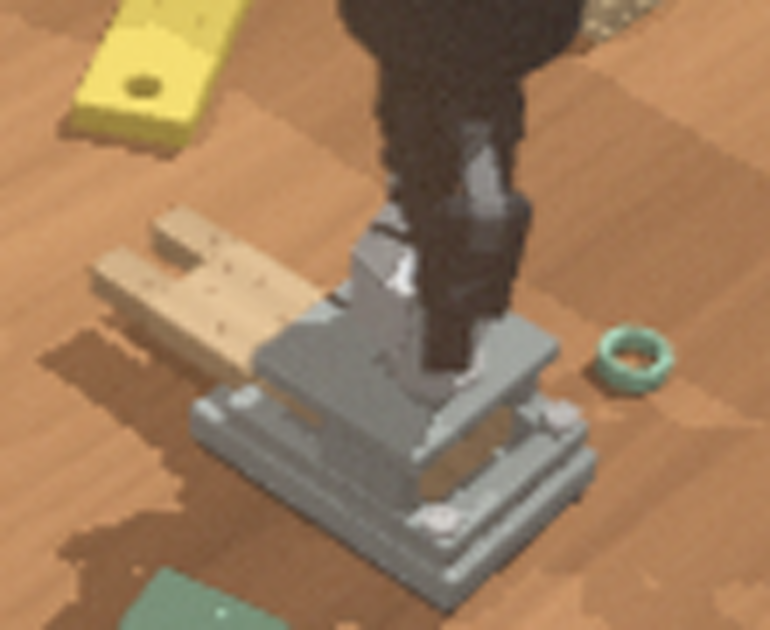

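Call:
apply_moves(
  increments=[-0.2,-0.2,-0.4,3.4,-0.4,-0.5,-0.8,6.8,-0.6,-0.8,-1.2,10.2,-0.8,-1.1,-1.6,13.6,-1.0,-1.4,-2,17],
)

```text
t: 11.8
tool_pos: [0.6431, -0.0156, 0.0512]
tcp_rot: [2.75, -1.518, 0.002]
contact_force: [-1.4, -0.7, 1.8]
grip_width: 0.0454
```

Run:
```python
from h import *
show();tf();prof(.066,"pics/s13.png",(235,170,110,90,7))
```

```text
t 11.8 pos [643.1 -15.6  51.2] yaw -57.8 tz [ 0.    -0.001 -1.   ] F [-1.4 -0.7  1.8] M [-0.14  0.19  0.2 ] grip 45.4 j [-1.400e+00  1.740e+01  7.900e+00  8.050e+01 -1.000e-01  1.464e+02]
F tool [-0.2  1.5 -1.8] Mtool [-0.24  0.02 -0.2 ]
tip tool z side-/+ [] [-34.  -33.1 -33. ] TCP z 51.2
```

View pics/s13.png

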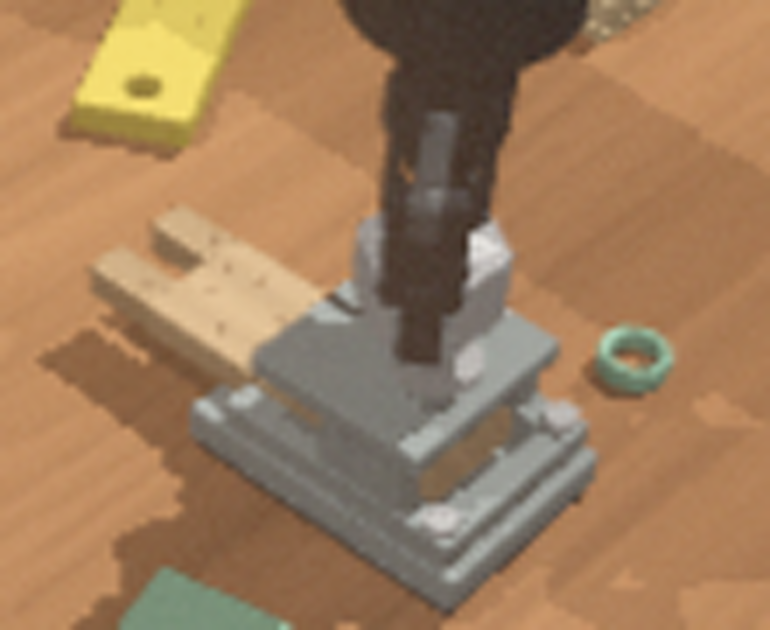

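Call:
apply_moves(
  increments=[0,0,0,0,0,0,0,0,0,0,0,0,0,0,-15,0,0,0,-40,0],
  hand=64,
)

```text
t: 12.35
tool_pos: [0.6421, -0.0155, 0.0908]
tcp_rot: [2.746, -1.521, -0.002]
contact_force: [-0.1, -0.2, -0.6]
grip_width: 0.0639
```

Call:
apply_moves(
  increments=[0,0,-40,0,-3,-2,-80,0,-3,-2,-90,0,-3,-2,-90,0,-3,-2,-90,0],
)

```text
t: 12.85
tool_pos: [0.6423, -0.0119, 0.1801]
tcp_rot: [2.746, -1.521, -0.003]
contact_force: [1.2, -0.1, -1.3]
grip_width: 0.0641
```

Run:
```python
from h import *
show();prof(.066,"pics/s14.png",(265,170,70,60,11))
```

```text
t 12.85 pos [642.3 -11.9 180.1] yaw -57.94 tz [-0.003 -0.001 -1.   ] F [ 1.2 -0.1 -1.3] M [ 0.   -0.03  0.03] grip 64.1 j [-1.000e+00  1.800e+01  2.300e+01  9.510e+01 -1.000e-01  1.469e+02]
tip tool z side-/+ [-42.2 -41.4 -39.1] [76.2 83.9 87.2] TCP z 179.3
```

View pics/s14.png

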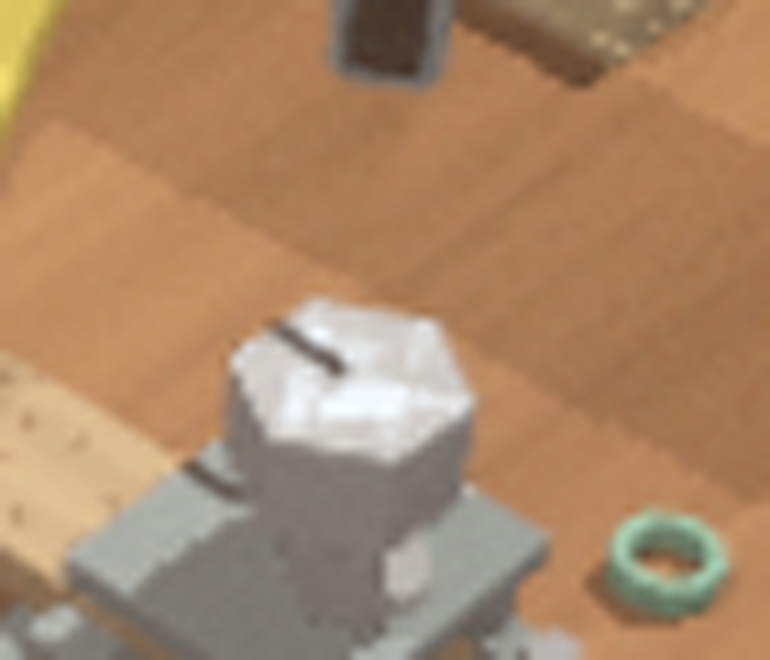

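Run:
```python
from h import *
f=lambda x,y,z:ray("scene",265+(x+.5)/11-.5,170+(y+.5)/11-.5,z)
for z in(.112,.115):
    a=f(275,325,z);b=f(343,370,z);v=a-b;print(R(a),R(b),np.degrees(np.arctan2(v[1],v[0])))
a=f(185,463,.062);b=f(240,497,.062);v=a-b;print(R(a),R(b),np.degrees(np.arctan2(v[1],v[0])))
h=[(230,357),(318,299),(435,320),(474,403),(390,463),(273,436)]
for z in(.112,.115):
    q=np.array([f(*k,z) for k in h]);c=q.mean(0);print(R(c)); print([round(np.degrees(np.arctan2(*(k-c)[[1,0]]))%60,1) for k in q])
```

```text
[618.2 -12.4 112. ] [637.8 -13.2 112. ] 177.66943254488234
[620.4 -15.2 115. ] [639.8 -16.  115. ] 177.6694325448824
[599.3 -16.1  62. ] [615.2 -15.7  62. ] -178.5003291412402
[641.1 -13.8 112. ]
[np.float64(30.3), np.float64(26.7), np.float64(29.8), np.float64(28.0), np.float64(26.4), np.float64(29.7)]
[643.1 -16.5 115. ]
[np.float64(30.3), np.float64(26.7), np.float64(29.8), np.float64(28.0), np.float64(26.4), np.float64(29.7)]
```

Call:
apply_moves(
  increments=[-30,7,0,-8,-75,17,0,-16,-120,28,0,-24,-165,38,0,-32,-207,48,0,-40],
)

```text
t: 13.4
tool_pos: [0.4892, 0.1389, 0.178]
tcp_rot: [3.102, -0.481, -0.01]
contact_force: [1.3, 1.4, -0.5]
grip_width: 0.0638
```

Run:
```python
from h import *
show()
p,d=grab_frame("top"); crop(p,200,125,100,100,6,"pics/t2.png"); np.savez("pics/t2.npz",p=p,d=d)
```

```text
t 13.4 pos [489.2 138.9 178. ] yaw -17.63 tz [-0.007 -0.002 -1.   ] F [ 1.3  1.4 -0.5] M [ 0.05 -0.04  0.07] grip 63.8 j [ 15.8  -0.7   1.7  92.8   0.  123.5]
```

View pics/t2.png

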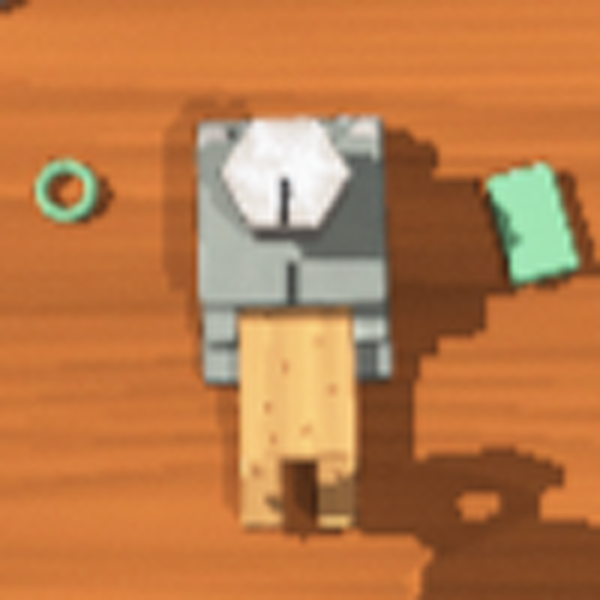

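Run:
```python
from h import *
z=np.load("pics/t2.npz");p=z["p"]
f=lambda x,y,z:ray("top",200+(x+.5)/6-.5,125+(y+.5)/6-.5,z)
a=f(285,228,.1145);b=f(285,180,.1145);print("mark",R(a),R(b),np.degrees(np.arctan2(*(a-b)[[1,0]])))
h=[(222,173),(256,228),(319,230),(350,175),(322,120),(251,120)]
q=np.array([f(*k,.1145) for k in h]);c=q.mean(0);print("nut",R(c),[round(np.degrees(np.arctan2(*(k-c)[[1,0]]))%60,1) for k in q])
i=f(291,304,.062);j=f(291,262,.062);print("index",R(i),R(j))
print("pin notch",R(f(240,527,.034)),R(f(356,527,.034)),"at bridge",R(f(240,314,.034)),R(f(355,314,.034)))
print("base",R(f(205,382,.02)),R(f(391,381,.02)))
# sub-pixel dark-line columns
g=cv2.cvtColor(p,cv2.COLOR_RGB2GRAY).astype(float)
for v in range(155,177):
    r=g[v,240:256]; w=np.clip(np.median(r)-r-25,0,None); print(v,(240+(w*np.arange(16)).sum()/w.sum()).round(2) if w.sum()>0 else None, end="; ")
# tray
P=cloud("top",z["d"]); hs=cv2.cvtColor(p,cv2.COLOR_RGB2HSV)
m=(P[...,2]>.016)&(P[...,2]<.03)&(P[...,1]>.17)&(P[...,1]<.38)&(P[...,0]>.2)&(P[...,0]<.56)
n,l,s,_=cv2.connectedComponentsWithStats(m.astype(np.uint8));k=1+np.argmax(s[1:,4]);qq=P[l==k];print("\ntray",R(np.percentile(qq,[1,99],axis=0)),len(qq),s[k])
```

```text
mark [619.2 -16.5 114.5] [639.4 -16.6 114.5] 179.7147282733623
nut [641.8 -17.3 114.5] [np.float64(28.3), np.float64(30.6), np.float64(29.0), np.float64(28.6), np.float64(27.2), np.float64(32.2)]
index [598.6 -17.2  62. ] [617.  -17.3  62. ]
pin notch [505.8   6.3  34. ] [505.3 -44.1  34. ] at bridge [600.3   6.1  34. ] [599.7 -44.6  34. ]
base [572.5  22.5  20. ] [572.1 -60.2  20. ]
155 246.96; 156 247.08; 157 247.12; 158 248.83; 159 249.99; 160 250.47; 161 249.48; 162 251.92; 163 None; 164 None; 165 251.99; 166 252.64; 167 252.76; 168 None; 169 248.28; 170 248.29; 171 248.27; 172 248.28; 173 248.26; 174 248.24; 175 248.21; 176 None; 
tray [[389.8 173.3  17.3]
 [389.8 173.3  17.3]] 1 [176 258   1   1   1]
```

Run:
```python
from h import *
z=np.load("pics/top0.npz");p=z["p"];P=cloud("top",z["d"])
crop(p,90,190,85,110,5,"pics/tray.png")
print([R(P[250,u]).tolist() for u in range(94,164,3)])
```

```text
[[413.0, 396.7, -1.5], [413.0, 389.3, -3.2], [412.2, 370.8, 23.3], [412.4, 366.8, 13.5], [412.5, 361.0, 7.7], [412.4, 353.2, 7.4], [412.3, 345.4, 7.0], [412.4, 338.6, 3.8], [412.2, 329.9, 5.8], [412.2, 322.3, 4.9], [412.0, 313.0, 8.6], [412.0, 305.3, 7.9], [411.9, 297.3, 8.3], [411.8, 289.2, 8.8], [411.8, 282.5, 4.8], [411.7, 274.5, 4.9], [411.7, 266.6, 4.6], [411.7, 259.7, 0.9], [410.9, 244.7, 26.3], [411.5, 243.2, 2.9], [411.5, 236.1, -0.7], [411.5, 228.8, -3.4], [411.4, 220.2, -1.1], [411.3, 212.3, -1.2]]
```

View pics/tray.png

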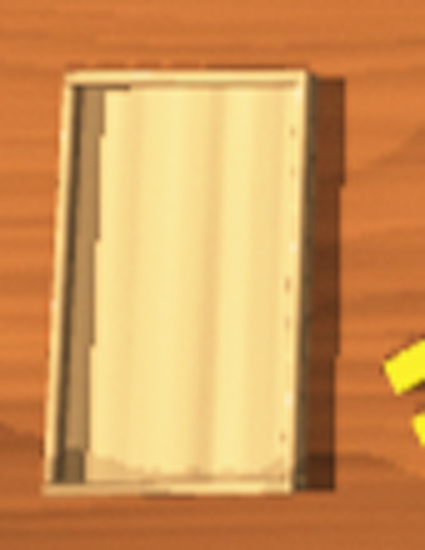

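Run:
```python
from h import *
q=np.array([ray("top",90+(x+.5)/5-.5,190+(y+.5)/5-.5,.022) for x,y in[(66,71),(308,70),(44,493),(296,492)]]);print(R(q),R(q.mean(0)))
z=np.load("pics/t2.npz")
s=[(267,159),(345,152),(308,139)]
show(); tgt(555,-19,120,90)
```

```text
[[533.8 370.   22. ]
 [533.1 241.3  22. ]
 [314.7 370.5  22. ]
 [314.1 240.7  22. ]] [424.  305.6  22. ]
t 13.45 pos [485.8 142.  178.9] yaw -17.0 tz [-0.008 -0.    -1.   ] F [2.7 4.1 3. ] M [ 0.24 -0.2   0.  ] grip 64.1 j [ 1.620e+01 -9.000e-01  1.600e+00  9.300e+01  1.000e-01  1.232e+02]
shift [113.7 133.6  58.3] roll -107.0
```

Call:
apply_moves(
  increments=[10,12,0,-8.5,30,35,0,-17,50,59,0,-25.5,75,88,0,-34,95,112,0,-42],
  hand=75,
)

```text
t: 13.95
tool_pos: [0.5437, 0.0055, 0.1767]
tcp_rot: [-3.063, -0.689, 0.016]
contact_force: [0.6, 0.3, 0.8]
grip_width: 0.0749
```

Run:
```python
from h import *
show(); tgt(555,-17,100,90)
```

```text
t 13.95 pos [543.7   5.5 176.7] yaw 25.35 tz [-0.011 -0.    -1.   ] F [0.6 0.3 0.8] M [0.04 0.01 0.  ] grip 74.9 j [ 0.6  4.3  6.7 93.  -0.  65.2]
shift [ 1.3 25.5 76.6] roll -64.65
```

Call:
apply_moves(
  increments=[0.3,6,10,-8.5,0.6,12,20,-17,1,18,30,-25.5,1.3,25,40,-34,1.3,25.5,40,-42.5],
)

```text
t: 14.45
tool_pos: [0.5541, -0.0177, 0.1331]
tcp_rot: [-2.595, -1.756, 0.02]
contact_force: [-0.9, -0.2, 0.2]
grip_width: 0.0752
```

Run:
```python
from h import *
show(); tgt(555,-17,80,90)
```

```text
t 14.45 pos [554.1 -17.7 133.1] yaw 68.16 tz [-0.016 -0.    -1.   ] F [-0.9 -0.2  0.2] M [-0.01  0.01  0.02] grip 75.2 j [-1.8  5.7  3.4 88.6 -0.  20. ]
shift [ 1.3  1.3 53.1] roll -21.84
```

Call:
apply_moves(
  increments=[0.5,0.5,10,-7,1,1,25,-14,1.3,1.3,40,-22,1.3,1.3,53,-22,1.3,1.3,60,-22],
)

```text
t: 14.95
tool_pos: [0.5537, -0.017, 0.0707]
tcp_rot: [-2.214, -2.211, 0.021]
contact_force: [0.3, 0.3, -0.3]
grip_width: 0.0751
```

Call:
apply_moves(
  increments=[0,0,10,0,0,0,20,0,0,0,30,0,0,0,32,0,0,0,32,0],
)

```text
t: 15.45
tool_pos: [0.5529, -0.017, 0.0385]
tcp_rot: [-2.214, -2.21, 0.021]
contact_force: [-0.2, 0.2, -0.2]
grip_width: 0.0751
```

Run:
```python
from h import *
show(); tgt(555,-17,-13,90); prof(.03,"pics/s15.png",(225,150,120,100,6))
```

```text
t 15.45 pos [552.9 -17.   38.5] yaw 89.9 tz [-0.019 -0.    -1.   ] F [-0.2  0.2 -0.2] M [ 0.01 -0.02  0.01] grip 75.1 j [-1.7  6.6 -6.2 78.4 -0.  -1.6]
shift [ 0.   3.1 51.5] roll -0.1
tip tool z side-/+ [-43.  -41.8   6.4] [-40.7 -37.6 -37.3] TCP z 39.0
```

View pics/s15.png

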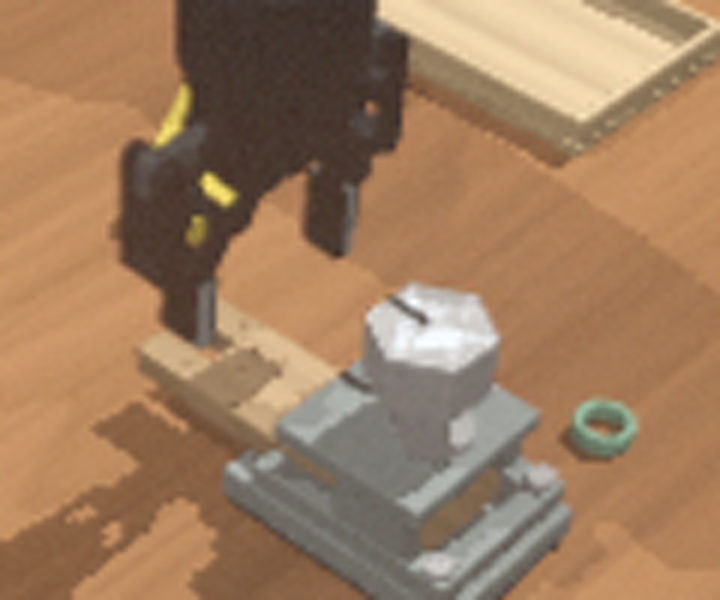

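Call:
apply_moves(
  increments=[0,1,8,0,0,2,16,0,0,3,24,0,0,3,32,0,0,3,36,0],
)

```text
t: 16.0
tool_pos: [0.555, -0.017, 0.0016]
tcp_rot: [-2.213, -2.21, 0.022]
contact_force: [0.3, 0.8, -0.7]
grip_width: 0.0753
```

Run:
```python
from h import *
show(); tgt(555,-17,-13,90); prof(.03,"pics/s16.png",(225,150,120,100,6))
```

```text
t 16.0 pos [555.  -17.    1.6] yaw 89.91 tz [-0.02 -0.   -1.  ] F [ 0.3  0.8 -0.7] M [-0.03 -0.03  0.06] grip 75.3 j [-1.7  7.8 -8.9 74.4 -0.  -1.6]
shift [ 0.   0.3 14.6] roll -0.09
tip tool z side-/+ [-44.9 -41.3 -40.7] [-41.2 -40.8 -40.1] TCP z 1.3
```

View pics/s16.png

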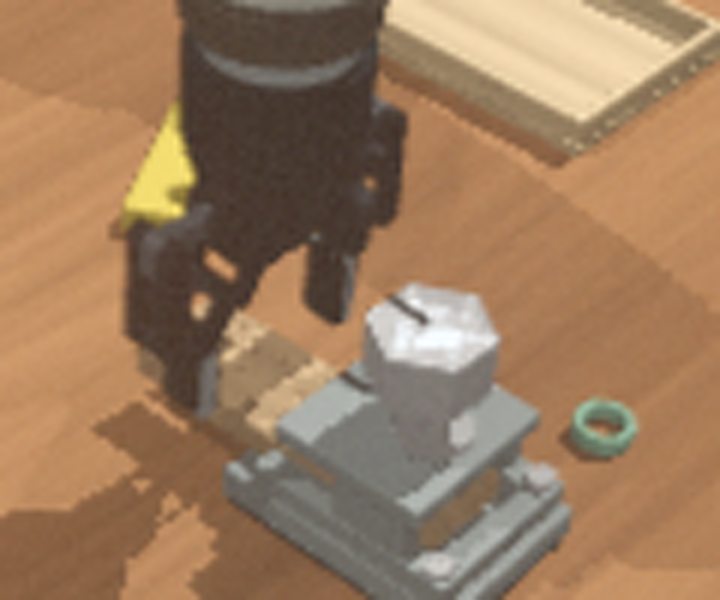

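Call:
apply_moves(
  increments=[0,0,5,0,0,0,10,0,0,0,14.5,0,0,0,14.5,0,0,0,14.5,0],
)

```text
t: 16.55
tool_pos: [0.5545, -0.017, -0.0131]
tcp_rot: [-2.213, -2.21, 0.023]
contact_force: [-0.1, -0.3, -0.2]
grip_width: 0.0747
```

Call:
apply_moves(
  increments=[0,0,0,0,0,0,0,0,0,0,0,0,0,0,0,0,0,0,0,0],
  hand=54,
)

```text
t: 17.05
tool_pos: [0.5545, -0.017, -0.0131]
tcp_rot: [-2.213, -2.21, 0.023]
contact_force: [0.2, -0.3, -0.4]
grip_width: 0.0542
```

Run:
```python
from h import *
show(); tf(); prof(.015,"pics/s17.png",(225,150,120,100,6))
```

```text
t 17.05 pos [554.5 -17.  -13.1] yaw 89.91 tz [-0.02 -0.   -1.  ] F [ 0.2 -0.3 -0.4] M [-0.02 -0.    0.  ] grip 54.2 j [ -1.7   8.2 -10.1  72.8  -0.   -1.6]
F tool [-0.3  0.2  0.4] Mtool [-0.   -0.02 -0.  ]
tip tool z side-/+ [-39.8 -38.1 -37.9] [-45.6 -42.8 -39.8] TCP z -13.1
```

View pics/s17.png

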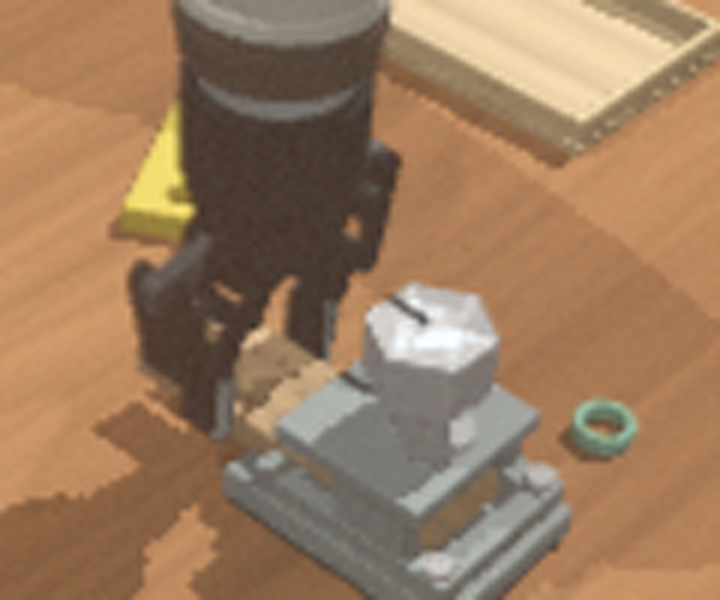

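Call:
apply_moves(
  increments=[0,0,1,0,0,0,2,0,0,0,2,0,0,0,2,0,0,0,2,0],
  hand=51,
)

```text
t: 17.6
tool_pos: [0.5544, -0.017, -0.0151]
tcp_rot: [-2.213, -2.21, 0.023]
contact_force: [-0.0, 0.8, -0.2]
grip_width: 0.051
```

Run:
```python
from h import *
show(); tf()
```

```text
t 17.6 pos [554.4 -17.  -15.1] yaw 89.91 tz [-0.02 -0.   -1.  ] F [-0.   0.8 -0.2] M [-0.1  -0.04  0.01] grip 51.0 j [ -1.7   8.3 -10.3  72.6  -0.   -1.6]
F tool [ 0.8 -0.   0.2] Mtool [-0.04 -0.1  -0.01]
```

Centred well. Grip.

Call:
apply_moves(
  increments=[0,0,0,0,0,0,0,0,0,0,0,0,0,0,0,0,0,0,0,0],
  hand=46,
)

```text
t: 18.1
tool_pos: [0.5545, -0.017, -0.0148]
tcp_rot: [-2.213, -2.21, 0.022]
contact_force: [-2.7, -0.5, 5.3]
grip_width: 0.0486
```

Run:
```python
from h import *
show(); tf()
```

```text
t 18.1 pos [554.5 -17.  -14.8] yaw 89.9 tz [-0.02 -0.   -1.  ] F [-2.7 -0.5  5.3] M [0.02 0.44 0.02] grip 48.6 j [ -1.7   8.3 -10.2  72.6  -0.   -1.6]
F tool [-0.5 -2.8 -5.2] Mtool [ 0.44  0.02 -0.02]
```

Call:
apply_moves(
  increments=[0,0,-0.6,0,0,0,-0.6,0,0,-1,-0.6,0,0,-2,-0.6,0,0,-3,-0.5,0],
)

```text
t: 18.6
tool_pos: [0.5513, -0.017, -0.0144]
tcp_rot: [-2.213, -2.209, 0.023]
contact_force: [0.3, -0.6, -2.2]
grip_width: 0.0489
```

Run:
```python
from h import *
show(); tf()
```

```text
t 18.6 pos [551.3 -17.  -14.4] yaw 89.91 tz [-0.02 -0.   -1.  ] F [ 0.3 -0.6 -2.2] M [ 0.07  0.03 -0.  ] grip 48.9 j [ -1.7   7.9 -10.7  72.6  -0.   -1.6]
F tool [-0.6  0.3  2.2] Mtool [ 0.03  0.07 -0.  ]
```

Call:
apply_moves(
  increments=[0,-3,0.1,0,0,-6,0.2,0,0,-9,0.2,0,0,-12,0.3,0,0,-16,0.4,0],
)

```text
t: 19.1
tool_pos: [0.535, -0.0169, -0.0145]
tcp_rot: [-2.213, -2.21, 0.023]
contact_force: [1.5, -0.0, -1.2]
grip_width: 0.0484
```

Run:
```python
from h import *
show(); tf(); prof(.015,"pics/s18.png",(225,150,120,100,6))
```

```text
t 19.1 pos [535.  -16.9 -14.5] yaw 89.91 tz [-0.02 -0.   -1.  ] F [ 1.5 -0.  -1.2] M [-0.03  0.01  0.  ] grip 48.4 j [ -1.8   5.7 -13.1  72.4  -0.   -1.7]
F tool [0.  1.5 1.2] Mtool [ 0.01 -0.03  0.  ]
tip tool z side-/+ [-37.  -35.6 -33.1] [-49.4 -47.5 -45.5] TCP z -14.5
```

View pics/s18.png

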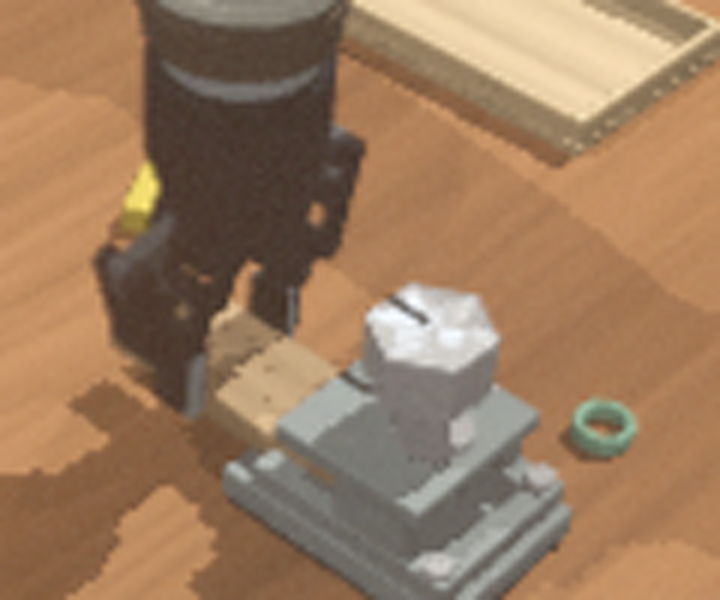

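Call:
apply_moves(
  increments=[0,-5,0.1,0,0,-10,0.2,0,0,-15,0.3,0,0,-20,0.4,0,0,-25,0.5,0],
)

```text
t: 19.65
tool_pos: [0.509, -0.0169, -0.0145]
tcp_rot: [-2.213, -2.209, 0.023]
contact_force: [-0.1, -0.0, -1.3]
grip_width: 0.0487
```

Run:
```python
from h import *
show(); tf(); print(R(ray("top",229,240,.014)),R(ray("top",225,234,.014)),R(ray("top",170,265,.014)))
```

```text
t 19.65 pos [509.  -16.9 -14.5] yaw 89.9 tz [-0.021 -0.    -1.   ] F [-0.1 -0.  -1.3] M [0.04 0.02 0.06] grip 48.7 j [ -1.9   2.2 -16.7  72.2  -0.   -1.8]
F tool [-0.  -0.1  1.3] Mtool [ 0.02  0.04 -0.06]
[435.4  35.4  14. ] [451.3  45.9  14. ] [371.9 189.3  14. ]
```

Call:
apply_moves(
  increments=[0,-6,0.1,0,0,-12,0.2,0,0,-18,0.4,0,0,-24,0.5,0,0,-30,0.6,0],
)

```text
t: 20.15
tool_pos: [0.4784, -0.0168, -0.0144]
tcp_rot: [-2.213, -2.209, 0.023]
contact_force: [-0.4, -0.7, -1.1]
grip_width: 0.0485
```

Call:
apply_moves(
  increments=[0,-6,0.1,0,0,-12,0.2,0,0,-18,0.4,0,0,-24,0.5,0,0,-30,0.6,0],
)

```text
t: 20.65
tool_pos: [0.448, -0.0168, -0.0144]
tcp_rot: [-2.213, -2.209, 0.023]
contact_force: [0.3, -0.1, -0.9]
grip_width: 0.0485
```

Run:
```python
from h import *
show(); tf(); prof(.015,"pics/s19.png",(205,130,140,120,5))
```

```text
t 20.65 pos [448.  -16.8 -14.4] yaw 89.91 tz [-0.021 -0.    -1.   ] F [ 0.3 -0.1 -0.9] M [-0.01  0.05 -0.02] grip 48.5 j [ -2.1  -6.2 -24.9  72.5  -0.1  -2. ]
F tool [-0.1  0.3  0.9] Mtool [ 0.05 -0.01  0.02]
tip tool z side-/+ [-36.3 -33.4 -32.2] [-48.6 -47.4 -45.7] TCP z -14.5
```

View pics/s19.png

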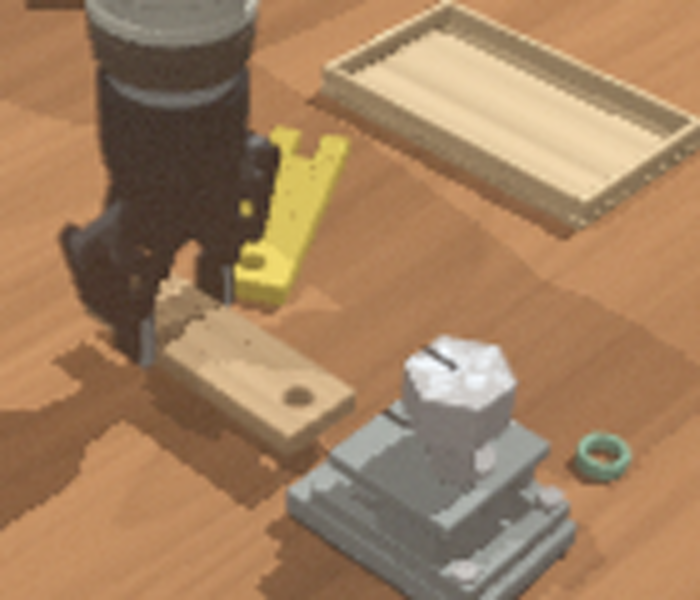

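Call:
apply_moves(
  increments=[0,0,-6,0,0,0,-18,0,0,0,-32,0,0,0,-46,0,0,0,-56,0],
)

```text
t: 21.2
tool_pos: [0.4492, -0.0168, 0.0436]
tcp_rot: [-2.214, -2.21, 0.022]
contact_force: [0.4, 0.0, -1.3]
grip_width: 0.0485
```

Call:
apply_moves(
  increments=[10,-2,0,0,30,-5,0,0,55,-10,0,0,82,-15,0,0,110,-20,0,0],
)

```text
t: 21.7
tool_pos: [0.4287, 0.0946, 0.0437]
tcp_rot: [-2.214, -2.209, 0.022]
contact_force: [-0.1, -0.7, -1.0]
grip_width: 0.0481
```

Call:
apply_moves(
  increments=[28,-5,0,0,56,-10,0,0,84,-15,0,0,108,-20,0,0,125,-22,0,0],
)

```text
t: 22.2
tool_pos: [0.4059, 0.2215, 0.0439]
tcp_rot: [-2.212, -2.21, 0.023]
contact_force: [1.1, -0.4, -0.5]
grip_width: 0.0486
```

Run:
```python
from h import *
show(); tf(); tgt(391,307.5,20,90)
```

```text
t 22.2 pos [405.9 221.5  43.9] yaw 89.96 tz [-0.021 -0.    -1.   ] F [ 1.1 -0.4 -0.5] M [ 0.01 -0.01  0.02] grip 48.6 j [ 28.2  -6.  -18.2  78.9   0.6  28.3]
F tool [-0.4  1.1  0.5] Mtool [-0.01  0.01 -0.02]
shift [ 86.  -14.5  24.2] roll -0.04
```

Call:
apply_moves(
  increments=[20,-4,0,0,45,-8,0,0,70,-12,0,0,86,-14.5,0,0,86,-14.5,0,0],
)

```text
t: 22.7
tool_pos: [0.3907, 0.3092, 0.0439]
tcp_rot: [-2.209, -2.213, 0.023]
contact_force: [0.1, -0.8, -1.0]
grip_width: 0.0486
```

Run:
```python
from h import *
show(); tf(); tgt(391,307.5,-15,90)
p,d=grab_frame("scene"); crop(p,225,80,140,110,5,"pics/s20.png")
p,d=grab_frame("top"); crop(p,80,170,100,140,4,"pics/t3.png")
```

```text
t 22.7 pos [390.7 309.2  43.9] yaw 90.09 tz [-0.021 -0.    -1.   ] F [ 0.1 -0.8 -1. ] M [-0.01  0.01  0.07] grip 48.6 j [ 37.9  -1.2 -13.6  78.5   0.7  37.8]
F tool [-0.8  0.1  1. ] Mtool [ 0.01 -0.02 -0.07]
shift [-1.7  1.5 58.9] roll 0.09
```

View pics/s20.png

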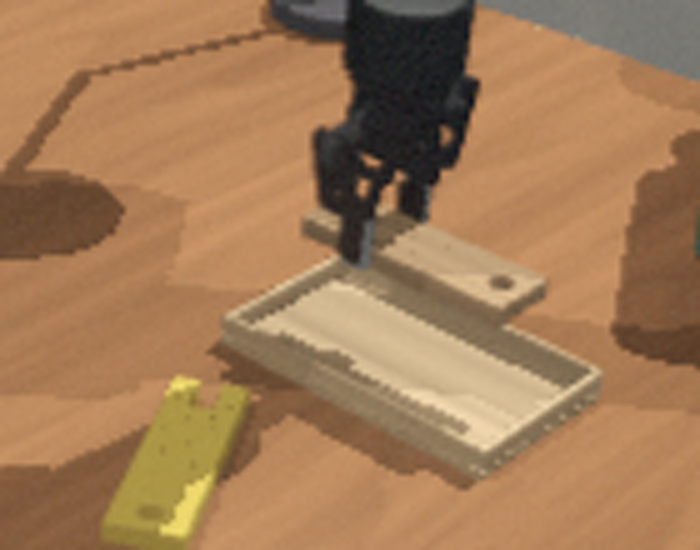

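View pics/t3.png

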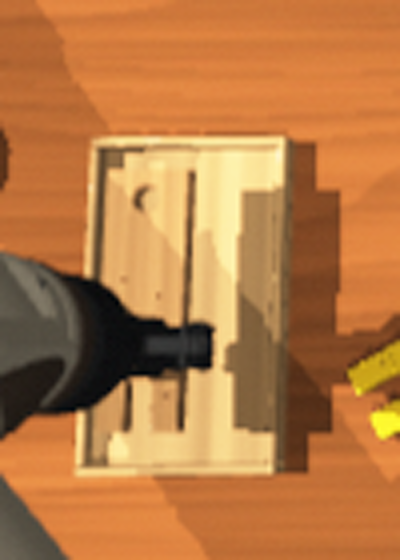

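Run:
```python
from h import *
f=lambda x,y,z:ray("top",80+(x+.5)/4-.5,170+(y+.5)/4-.5,z)
print(R(f(146,198,.0925)), R(f(193,172,.0925)),R(f(182,430,.0925)))
```

```text
[485.3 307.4  92.5] [501.1 279.1  92.5] [344.8 279.5  92.5]
```

Call:
apply_moves(
  increments=[-0.7,0.5,8,0,-0.7,1,20,0,-0.7,1,34,0,-0.7,1,46,0,-0.7,1,55,0],
)

```text
t: 23.3
tool_pos: [0.3904, 0.306, -0.0129]
tcp_rot: [-2.211, -2.211, 0.027]
contact_force: [0.0, 0.6, -1.0]
grip_width: 0.0483
```

Call:
apply_moves(
  increments=[0,0,4,0,0,0,8,0,0,0,11,0,0,0,13,0,0,0,14,0],
)

```text
t: 23.8
tool_pos: [0.3903, 0.3061, -0.0268]
tcp_rot: [-2.211, -2.211, 0.026]
contact_force: [1.1, 0.1, -0.9]
grip_width: 0.0486
```

Run:
```python
from h import *
show(); tf(); 
p,d=grab_frame("scene"); crop(p,225,80,140,110,5,"pics/s21.png")
```

```text
t 23.8 pos [390.3 306.1 -26.8] yaw 89.98 tz [-0.022 -0.002 -1.   ] F [ 1.1  0.1 -0.9] M [ 0.05 -0.02  0.07] grip 48.6 j [ 37.7   0.8 -19.6  70.7   0.7  37.7]
F tool [0.1 1.1 0.9] Mtool [-0.02  0.04 -0.08]
```

View pics/s21.png

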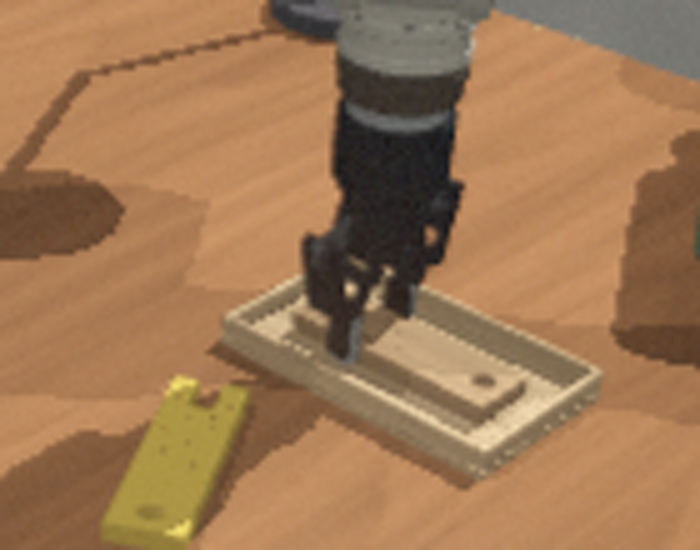

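Call:
apply_moves(
  increments=[0.8,0.5,0,0,1.6,1,0.3,0,1.8,1,0.6,0,1.8,1,0.9,0,1.8,1,1.2,0],
)

```text
t: 24.35
tool_pos: [0.3915, 0.308, -0.0272]
tcp_rot: [-2.212, -2.211, 0.025]
contact_force: [-2.4, -2.2, 9.0]
grip_width: 0.0485
```

Run:
```python
from h import *
show(); tf()
```

```text
t 24.35 pos [391.5 308.  -27.2] yaw 89.98 tz [-0.021 -0.001 -1.   ] F [-2.4 -2.2  9. ] M [-0.42  0.5   0.08] grip 48.5 j [ 37.8   1.  -19.4  70.6   0.7  37.8]
F tool [-2.2 -2.6 -9. ] Mtool [ 0.5  -0.42 -0.07]
```

Call:
apply_moves(
  increments=[0,0,0,0,0,0,0,0,0,0,0,0,0,0,0,0,0,0,0,0],
  hand=58,
)

```text
t: 24.85
tool_pos: [0.3914, 0.308, -0.0273]
tcp_rot: [-2.212, -2.211, 0.025]
contact_force: [0.3, 0.4, 0.0]
grip_width: 0.0583
```

Run:
```python
from h import *
show(); tf()
p,d=grab_frame("scene"); crop(p,245,100,110,90,7,"pics/s22.png")
```

```text
t 24.85 pos [391.4 308.  -27.3] yaw 89.98 tz [-0.021 -0.001 -1.   ] F [0.3 0.4 0. ] M [-0.05  0.   -0.02] grip 58.3 j [ 37.8   1.  -19.4  70.6   0.7  37.8]
F tool [ 0.4  0.3 -0. ] Mtool [ 0.   -0.05  0.02]
```

View pics/s22.png

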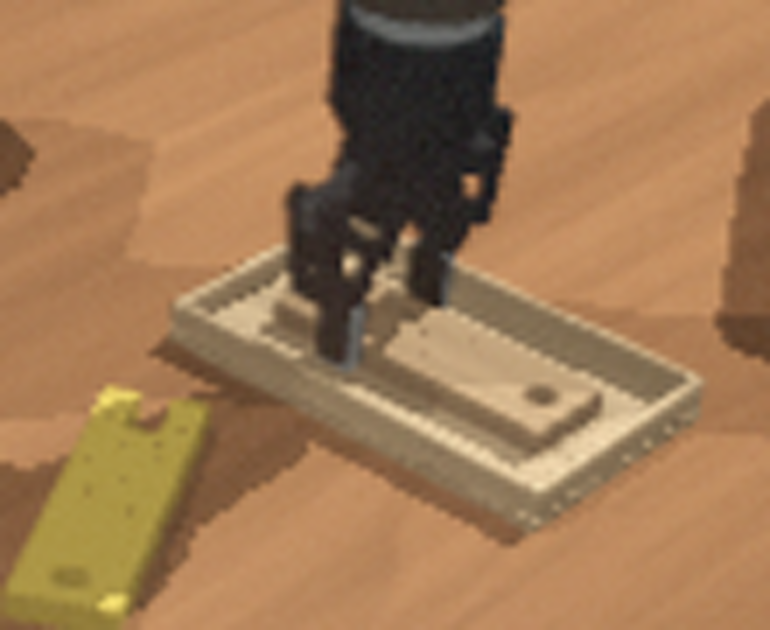

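Released, lying flat. Lift straight up, then swing aside for a check.

Call:
apply_moves(
  increments=[0,0,-8,0,0,0,-25,0,0,0,-50,0,0,0,-85,0,0,0,-120,0],
)

```text
t: 25.4
tool_pos: [0.3938, 0.3079, 0.0943]
tcp_rot: [-2.212, -2.211, 0.026]
contact_force: [-0.1, -0.1, -0.3]
grip_width: 0.0576
```

Call:
apply_moves(
  increments=[0,-20,-20,0,0,-50,-40,0,40,-90,-40,0,90,-120,-40,0,90,-120,-40,0],
)

```text
t: 25.9
tool_pos: [0.2725, 0.4007, 0.1378]
tcp_rot: [-2.208, -2.213, 0.023]
contact_force: [-0.2, -0.6, 0.3]
grip_width: 0.058
```

Run:
```python
from h import *
show()
p,d=grab_frame("top"); cv2.imwrite("pics/t4.png",p[:,:,::-1]); crop(p,90,130,190,170,4,"pics/t4c.png")
p,d=grab_frame("scene"); crop(p,235,120,120,130,4.5,"pics/s23.png")
```

```text
t 25.9 pos [272.5 400.7 137.8] yaw 90.14 tz [-0.021  0.    -1.   ] F [-0.2 -0.6  0.3] M [-0.05 -0.03  0.02] grip 58.0 j [55.1 -4.1 -6.  88.7  1.  55. ]
```

View pics/t4c.png

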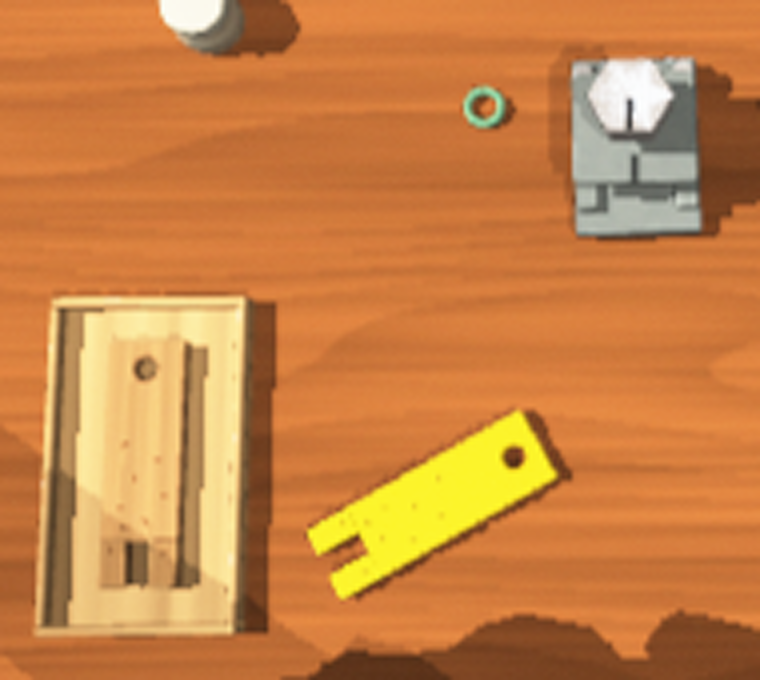

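View pics/s23.png

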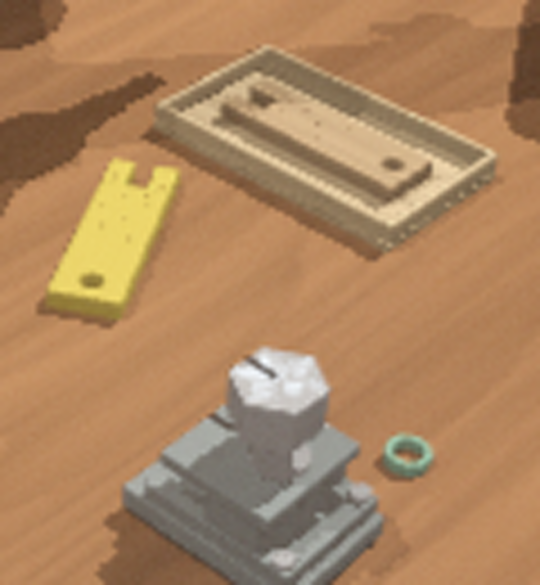

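Run:
```python
from h import *
f=lambda x,y,z:ray("top",90+(x+.5)/4-.5,130+(y+.5)/4-.5,z)
q=[f(*k,.020) for k in[(106,338),(184,340),(101,587),(175,587)]];print(R(q),R(np.mean(q,0)))
print("hole",R(f(146,368,.02)))
a=f(630,132,.1145);b=f(630,101,.1145);i=f(634,183,.062);j=f(634,155,.062);print(R(a),R(b),R(i),R(j))
```

```text
[[506.2 334.   20. ]
 [504.3 282.2  20. ]
 [344.2 330.1  20. ]
 [343.8 282.1  20. ]] [424.6 307.1  20. ]
hole [486.  306.7  20. ]
[619.1 -16.6 114.5] [638.7 -16.7 114.5] [598.3 -17.4  62. ] [616.7 -17.5  62. ]
```

Run:
```python
from h import *
print(env.close_job()); show()
```

```text
the job is handed in; nothing more can be done
None
the job is handed in; nothing more can be done
```

I turned the nut about 128° clockwise in small steps, following its climb and wobble, and let go of it on its line. Then I drew the bench pin straight out, set it down in the tray and handed the job in at about 26 s. No verdict came back.

**Last checks**
- **Nut:** in the final top view the outer end of its line is at y = -16.6 mm and the index line at y = -17.4 mm. That is about 2° off at most.
- **Pin:** it lies flat, with its centre about 1–2 mm from the tray's centre. It touched down at about 9 N before I opened the fingers.
- **Clamp:** it stands where it was in every picture, to within about 1 mm. Sideways force stayed under about 3 N while turning the nut and about 3 N while drawing the pin.
- **Other things:** everything in the final close-ups, including the ring blank and the yellow look-alike, looks unmoved. I did not check the rest of the bench closely.

**What disagreed**
- **Tool height:** the reported tool point is about 30 mm lower than where the cameras show the fingertips. I worked to the camera height, and contacts agreed with it.
- **Sideways offset:** the robot and camera positions also differ by about 2 mm.
- **First squeeze on the nut:** it was about 2 mm off centre, and I corrected it the wrong way once. That pushed on the nut with about 8 N before I centred it by feel; the clamp did not move.

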